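# Load the drilling jig with forged drawer pulls

### The job

Slide the vise jaw open and lift out the finished drawer pull clamped in it. Then load that pull and every other drawer pull on the bench into the drilling jig, one to a nest, in any nests and any order: hook the tongue under the jig's rear lip at a tilt and swing the plate down behind the front rail until it lies fully home, flat on the floor of the nest. Leave the empty vise fully shut.

Things in the scene. Friction and masses are not known exactly. Their poses are not given: they have to be found in the camera images.
- pull_a: steel drawer pull, 0.3-0.5 kg: backplate 80 (x) by 60 (y) by 6 mm; at its +x end a flat tongue 30 mm wide, 6 thick, level with the plate, to x = 54 mm; on its middle an upright lug 12 (x) by 44 (y) mm, its top 46 mm above the underside. Origin: centre of the plate's underside, below the lug; +x to the tongue, +z up the lug. Starts clamped in the vise, tongue to the vise's -y
- jig: steel drilling jig with four nests in a row along its y, fixed, 135 (x) by 305 (y) mm. Origin: on the bench, below the middle of the row. Floor of the nests 10 mm above the bench. A rear lip (+x side) hangs over the rear end of all nests, a front stop rail (-x side) closes their front, so that a level pull can neither be dropped nor slid in: tongue first, tilted 0.2 to 0.28 rad, then swung down
- nest_0 (a point): nest at the jig's +y end: point on its floor where a seated pull's origin comes, axes as the seated pull's (tongue to +x). From this point: floor free from x = -44 (front rail, 10 wide, 10 high over the floor) to +57 mm (rear wall); lip from x = +44 mm to the wall, underside 13, top 19 mm over the floor. Nest 65 mm wide between ridges 9 wide, 8 high. Nest pitch 74 mm
- vise: blue drill-press vise bolted to the bench. Origin on the bench; the jaw slides along its x. Bed 35 mm above the bench, 100 mm wide (y), x = -115 to +85 mm. Fixed jaw x = +50 to +85 mm, 90 wide, top 57 mm above the bench; sliding jaw on the -x side. The clamped pull lies flat on the bed, long sides between the jaws, its origin at x = 19.5 mm, y within 6 mm of 0
- vise_jaw (a joint): sliding jaw, m: 0 = fully shut (lip touches the fixed jaw), about 0.057 = pull clamped, 0.085 = fully open (towards the vise's -x). Friction about 4 N; stays where left. 86 mm wide; its face is at x = 45 mm minus this value in the vise's frame; a lip 43 to 50 mm above the bench reaches 5 mm beyond the face over the pull's edge and traps it until the jaw has opened more than 6 mm
- jaw_grip (a point): on the axis of the upright square post on the sliding jaw, to be pinched from above: post 16 by 16 mm, sides along the vise's axes, from 50 to 90.5 mm above the bench, this point 79 mm above the bench. Moves with the jaw, at x = 20 mm minus the joint's value in the vise's frame; axes as the vise's
- pull_b: drawer pull just like pull_a, same size, origin and axes; starts lying flat on the bench, lug up, tongue more or less away from the robot (within 75 degrees); may be absent (None)
- pull_c: drawer pull just like pull_a, same size, origin and axes; starts lying flat on the bench, lug up, tongue more or less away from the robot (within 75 degrees); may be absent (None)
- pull_d: drawer pull just like pull_a, same size, origin and axes; starts lying flat on the bench, lug up, tongue more or less away from the robot (within 75 degrees); may be absent (None)
- nest_1 (a point): the same point of nest 1, 74 mm from nest_0 towards the jig's -y; same shape and axes
- nest_2 (a point): the same point of nest 2, 148 mm from nest_0 towards the jig's -y; same shape and axes
- nest_3 (a point): the same point of nest 3, 222 mm from nest_0 towards the jig's -y; same shape and axes
There are look-alikes about, which are no part of the job. Leave any red look-alike of the pull_c alone. Leave any turquoise look-alike of the pull_b alone.

How it is judged:
By the outcome, as a careful person would: the job done as asked, in the order asked, and still so for the second after the job is handed in, with the robot touching nothing.
Of pull_b, pull_c, pull_d only 2 to 3 are there at a start; the rules pass over those that are not, and their reading is None.
At some moment in a run one of pull_b, pull_c, pull_d may be knocked a few centimetres aside while the robot is not near it.
Once in a run the grip may slacken for a moment while it holds something.
It also fails if it takes over 210 s, if anything falls off the work surface, if the arm or the gripper's body presses on something with over 40 N, if the wrist force passes 120 N, or if a joint passes its speed limit or range.

### The arm

A 6-joint arm with a two-finger parallel gripper is mounted at the origin on the work surface. World frame = base frame: x ahead of the robot, y to its left, z up, the work surface at z = 0. Lengths are in m, angles in degrees, forces in N, time in s.
With the tool pointing down it reaches from about 0.25 to 0.725 m from the base axis. Payload 9.7 kg.
Tool frame: the origin (TCP) lies between the finger pads; the fingertips stand 22 mm ahead of it and the grasp point (between the pads) lies 3 mm ahead of it; z points along the fingers, y is the line along which they close (so a half turn about z gives the same grasp; the last joint's range is limited). The gripper opens to 85 mm and grips with 20 to 120 N. Pads are 22 mm wide; open, the fingers measure 114 mm over their backs; the gripper's body (76 mm by 85 mm) begins 54 mm behind the grasp point. The pads swing forward as they close: fully open they stand 13 mm farther back than shut.
Start: joints at [-67.838, 4.979, 10.078, 95.1, 0, 90], TCP at [0.207, -0.509, 0.232] pointing down, gripper open.
Joint ranges: [-179.16, 179.16], [-48.56, 103.87], [-65.8, 70.77], [-126.05, 130.52], [-82.76, 87.17], [-180, 180]. Speed limits (degrees/s): [127.2, 127.2, 147.25, 180, 180, 180].

### API

Orientations are given as [roll, pitch, yaw] about the fixed x, y, z axes, in that order (R = Rz(yaw) Ry(pitch) Rx(roll)).
In Python, from workcell import bot, viewer, finder gives the robot as it stands.
- The arm moves only by the tool move_arm, never from a script. Its arguments are lists of equal length, an entry for each row: "offset": the shift along the tool's x, y, z in cm, a list of three; "twist": the turn, a rotation vector about the tool's x, y, z in rad, a list of three; "grip": the opening, from 0 (shut) to 1 (fully open). In form: {"offset": [[x, y, z], ...], "twist": [[ax, ay, az], ...], "grip": [grip, ...]}. A call has 1 to 5 rows; each row shifts and turns the commanded pose from where the row before left it, along the tool's axes as they then stand; what a row does not reach is not made up. A row lasts 1/10 s, in which the tool goes at most 50 mm and 8.59 degrees, less where a joint would pass 70% of its speed; a pose out of reach is approached as far as the arm can. A call is refused whole if a number of a shift passes 5 or a number of a turn 0.15, either way. A call with a gripper value outside its range is refused whole. The fingers move at their own pace and stop on an object; "force" is the grip in N (left out, the last holds). Time passes only in rows, so rows that do not move let the fingers close. It gives the time, the measured TCP pose, the force, the opening and the grip force at its end, in the units of the state.
- bot.get_obs(): the state, without advancing time (a new reading comes with each control period).
- viewer.camera(name): name is "side" or "top"; returns a dict with "color" (480x640x3 uint8, red, green, blue), "depth" (480x640 float32, m along the optical axis (not along the pixel's ray), 0 where there is no reading), "vfov" (degrees; the focal length in pixels is half the picture's height over the tangent of half this angle, whatever the lens; pixels are square), "cx", "cy" (the principal point, pixels), "k1" (the pictures are not rectified: a ray, as slopes to the right and down, at radius r is drawn at 1 + k1 r^2 times it, then the intrinsics apply), "position" and "attitude" of the camera in the world. Camera axes: x right, y down, z forward; pixel columns grow to the right and rows downward; lengths in m; the calibration is good to about 2 mm. A picture is of the moment at which its call begins.
- bot.job_done(): hands the job in; it is judged then, once.
Trained networks look in a picture, given as the dict that the camera call returned (one of the last four; its "shot" number tells which), for a name from the list of things; names that differ only in an ending like _2 or _b are one class to them, and where a whole thing is asked for, a point or a joint stands for the part that bears it (a point fixed in the world has none). Each returns a list of dicts, best first, with "p" (0 to 1); they miss things now and then, are a little off and sometimes report something else, mostly with a low value. They report only what shows in the picture. A call takes as long as a camera call. They do not tell look-alikes from the thing itself.
- finder.boxes_of(picture, thing): "position" ([column, row] in pixels, amid what is visible of it).
- finder.pinpoint(picture, thing): "position" ([column, row] in pixels: a listed point, or the origin of a listed thing).
The state is a dict: "time": time; "q": joint angles; "qd": joint speeds; "joint_efforts": joint torques, N m; "ee_pos": TCP position; "tcp_rot": TCP orientation; "wrist_force": force on the tool from outside, world axes, zero at the start; "torque": the same for the moment, N m; "opening": finger opening in m; "grasp_force": force on a finger pad.
Only numpy, scipy, OpenCV 4.12 (cv2) and the standard library are available. Lean on these libraries where they do the work, as an engineer would, in place of code of your own. Each camera call takes 0.05 s, during which the arm holds its last target. There are 200 camera calls.

## Working session

There is one attempt and no reset: what is moved stays moved. The work goes in short steps, Python scripts to look and compute and a tool call to move; the robot and the scene stay as the last step left them, time stands still between calls to the robot, and variables do not carry over. Pictures are saved under pics/ and viewed, at most 14 in all, crops included, and the job is handed in when it is done.

Besides the shell and the picture viewer there is one more tool, called by a JSON object that holds its "fn" and its "kwargs", one argument or row to a line. move_arm: Moves the arm, as the interface text tells. Its arguments: {"type":"object","properties":{"offset":{"type":"array","items":{"type":"array","items":{"type":"number"}}},"twist":{"type":"array","items":{"type":"array","items":{"type":"number"}}},"grip":{"type":"array","items":{"type":"number"}},"force":{"type":"number"}},"required":["offset","twist","grip"]}

```bash
mkdir -p pics; ls; cat > h.py <<'E'
import numpy as np, cv2
from scipy.spatial.transform import Rotation as R
from workcell import bot, viewer, finder
def Rw(p):
    a=np.array(p["attitude"],float)
    if a.shape==(3,3): return a
    if a.shape==(4,): return R.from_quat(a).as_matrix()
    return R.from_euler('xyz',a,degrees=True).as_matrix()
def ray(p,uv):
    f=240/np.tan(np.radians(p["vfov"])/2)
    d=np.array([(uv[0]-p["cx"])/f,(uv[1]-p["cy"])/f]); s=d.copy()
    for _ in range(20): s=d/(1+p["k1"]*(s@s))
    return np.array([s[0],s[1],1.])
def onplane(p,uv,z):
    r=Rw(p)@ray(p,uv); o=np.array(p["position"]); return o+r*(z-o[2])/r[2]
def atdepth(p,uv):
    c,r=int(round(uv[0])),int(round(uv[1])); return np.array(p["position"])+Rw(p)@(ray(p,uv)*p["depth"][r,c])
def cloud(p):
    f=240/np.tan(np.radians(p["vfov"])/2)
    v,u=np.mgrid[0:480,0:640]
    d=np.stack([(u-p["cx"])/f,(v-p["cy"])/f],-1); s=d.copy()
    for _ in range(20): s=d/(1+p["k1"]*(s**2).sum(-1,keepdims=True))
    P=np.concatenate([s,np.ones(s.shape[:2]+(1,))],-1)*p["depth"][...,None]
    return P@Rw(p).T+np.array(p["position"])
def save(p,n): cv2.imwrite(f"pics/{n}.png",p["color"][...,::-1])
E
python3 - <<'E'
from h import *
for n in ["top","side"]:
    p=viewer.camera(n); save(p,n+"0")
    print(n,{k:p[k] for k in p if k not in("color","depth")})
    np.savez(f"{n}0.npz",**p)
    for t in ["pull_a","jig","nest_0","vise","jaw_grip"]:
        for d in finder.pinpoint(p,t): print(t,np.round(d["position"],1),round(d["p"],2),np.round(atdepth(p,d["position"]),3))
print(bot.get_obs())
E
```

```text
pics
top {'vfov': 56.47088004313375, 'cx': 326.0687147583954, 'cy': 242.47546770806136, 'k1': 0.0007931965063943621, 'position': array([0.35412854, 0.01768165, 1.0522519 ]), 'attitude': array([-173.32811896,   -1.70840194,  -91.21293737]), 'shot': 1}
pull_a [412.9 265.4] 0.96 [ 0.416 -0.211  0.043]
pull_a [484.6 195.3] 0.95 [ 0.579 -0.392  0.029]
pull_a [478.9 336. ] 0.88 [ 0.251 -0.367  0.005]
pull_a [176.9 214.9] 0.84 [0.539 0.32  0.051]
pull_a [408.  206.2] 0.75 [ 0.56  -0.214  0.004]
pull_a [272.4 247.9] 0.58 [0.461 0.107 0.042]
jig [261.9 181.3] 0.62 [0.625 0.134 0.008]
jig [308.5 179.9] 0.59 [0.625 0.023 0.015]
jig [413.8 265.2] 0.5 [ 0.416 -0.213  0.047]
nest_0 [352.8 179.8] 0.87 [ 0.627 -0.084  0.005]
nest_0 [323.4 178.1] 0.79 [ 0.632 -0.013  0.005]
nest_0 [257.9 181. ] 0.62 [0.625 0.143 0.01 ]
nest_0 [294.2 181.6] 0.59 [0.622 0.057 0.012]
vise [186.4 225.7] 0.83 [0.514 0.298 0.05 ]
jaw_grip [171.4 234.2] 0.93 [0.49  0.32  0.087]
jaw_grip [259.7 183.7] 0.57 [0.621 0.14  0.003]
side {'vfov': 51.66733725991473, 'cx': 312.8212512908911, 'cy': 238.15427091162266, 'k1': 0.04117656
[... 684 characters left out ...]
7] 0.81 [0.482 0.33  0.088]
{'time': 0.6, 'q': array([-6.78375455e+01,  4.97741064e+00,  1.00789958e+01,  9.51019244e+01,
        3.02325581e-04,  8.99986115e+01]), 'qd': array([ 0.04965262,  0.05585618,  0.0833785 ,  0.0452676 ,  0.06893194,
       -0.08273356]), 'joint_efforts': array([ 9.20316052e-04, -5.19828165e+01,  4.64680302e+01,  1.57710529e-03,
        2.01106229e-05,  3.17251420e-06]), 'ee_pos': array([ 0.20747304, -0.50934705,  0.23240545]), 'tcp_rot': array([-1.79999661e+02, -3.02333802e-04,  2.21638430e+01]), 'wrist_force': array([-0.42992113, -0.21881468, -0.63726132]), 'torque': array([ 0.02968141, -0.01985412, -0.02813235]), 'grasp_force': 0.0, 'opening': 0.0856300943373184}
```

View pics/top0.png

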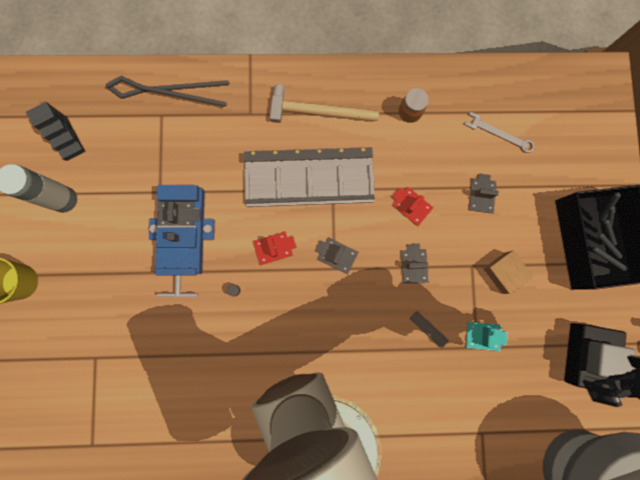

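View pics/side0.png

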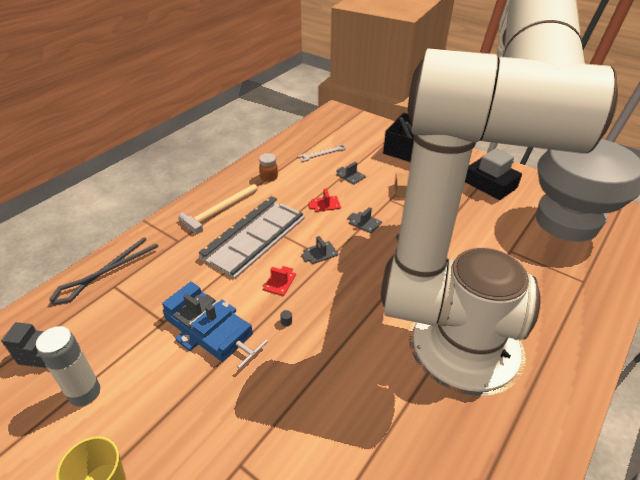

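The top picture shows three grey pulls at about (337,255), (414,263) and (483,193). The reds are at (272,248) and (412,205), and the turquoise one is at (486,336). The jig is at (310,178) and the vise at (178,230), with its handle (-x) towards the robot. Next I'll fit the models to the silhouettes.

```bash
cat >> h.py <<'E'
from scipy.optimize import minimize
from itertools import product
def box(x0,x1,y0,y1,z0,z1): return np.array(list(product((x0,x1),(y0,y1),(z0,z1))),float)/1000
PULL=[box(-40,40,-30,30,0,6),box(40,54,-15,15,0,6),box(-6,6,-22,22,6,46)]
def project(p,P):
    f=240/np.tan(np.radians(p["vfov"])/2); q=(P-np.array(p["position"]))@Rw(p)
    s=q[:,:2]/q[:,2:]; s=s*(1+p["k1"]*(s**2).sum(1,keepdims=True))
    return s*f+np.array([p["cx"],p["cy"]])
def T(P,x,z=0):
    c,s=np.cos(x[2]),np.sin(x[2]); return np.c_[P[:,0]*c-P[:,1]*s+x[0],P[:,0]*s+P[:,1]*c+x[1],P[:,2]+z]
def render(p,model,x,z,roi,S=8):
    u0,v0,u1,v1=roi; im=np.zeros(((v1-v0)*S,(u1-u0)*S),np.uint8)
    for B in model:
        q=(project(p,T(B,x,z))+.5-np.array([u0,v0]))*S-.5
        cv2.fillConvexPoly(im,cv2.convexHull(np.round(q).astype(np.int32)),255)
    return cv2.resize(im,(u1-u0,v1-v0),interpolation=cv2.INTER_AREA)/255.
def fit(p,mask,model,x0,z,roi):
    m=mask[roi[1]:roi[3],roi[0]:roi[2]]
    c=lambda x: np.abs(render(p,model,x,z,roi)-m).sum()
    best=None
    for a in (0,):
        d=np.array([[0,0,0],[.006,0,0],[0,.006,0],[0,0,.15]])
        r=minimize(c,x0,method="Nelder-Mead",options=dict(initial_simplex=np.array(x0)+d,xatol=1e-5,fatol=1e-3))
        r=minimize(c,r.x,method="Nelder-Mead",options=dict(initial_simplex=r.x+d/3,xatol=1e-5,fatol=1e-3))
    return r.x,r.fun/m.sum()
def greymask(p):
    h=cv2.cvtColor(p["color"],cv2.COLOR_RGB2HSV).astype(float)
    return np.clip((110-h[...,1])/60+.0,0,1)
E
python3 - <<'E'
from h import *
for n in ["top","side"]:
    p=dict(np.load(f"{n}0.npz")); p["vfov"]=float(p["vfov"]); p["k1"]=float(p["k1"])
    h=cv2.cvtColor(p["color"],cv2.COLOR_RGB2HSV)
    for nm,xy in dict(p1=(.437,-.035),p2=(.414,-.213),p3=(.575,-.40)).items():
        c=project(p,np.array([[xy[0],xy[1],.02]]))[0].astype(int)
        w=34; roi=(c[0]-w,c[1]-w,c[0]+w,c[1]+w)
        m=greymask(p)
        lab=cv2.connectedComponents((m>.4).astype(np.uint8))[1]; sub=lab[c[1]-8:c[1]+8,c[0]-8:c[0]+8]; k=np.bincount(sub[sub>0]).argmax()
        m=m*cv2.dilate((lab==k).astype(np.uint8),np.ones((3,3)))
        res=[fit(p,m,PULL,(xy[0],xy[1],a),0,roi) for a in np.radians([-60,-20,20,60])]
        x,e=min(res,key=lambda r:r[1]); print(n,nm,np.round(x[:2],4),np.degrees(x[2]).round(1),round(e,3),int(m.sum()))
    if n=="top":
        crop=np.vstack([cv2.resize(p["color"][135:220,235:385],None,fx=4,fy=4,interpolation=cv2.INTER_CUBIC)]); 
        cr2=cv2.resize(p["color"][175:305,140:225],None,fx=340/130,fy=340/130,interpolation=cv2.INTER_CUBIC)[:340]
        cv2.imwrite("pics/jig0.png",np.hstack([crop[:340,:570],cr2])[...,::-1])
E
```

```text
top p1 [ 0.4451 -0.0426] 61.5 0.246 761
top p2 [ 0.4168 -0.224 ] 2.8 0.184 813
top p3 [ 0.5854 -0.397 ] -9.7 0.268 738
side p1 [ 0.4485 -0.0454] 62.9 0.145 518
side p2 [ 0.4199 -0.2256] 1.8 0.141 442
side p3 [ 0.5883 -0.4006] -8.5 0.173 327
```

View pics/jig0.png

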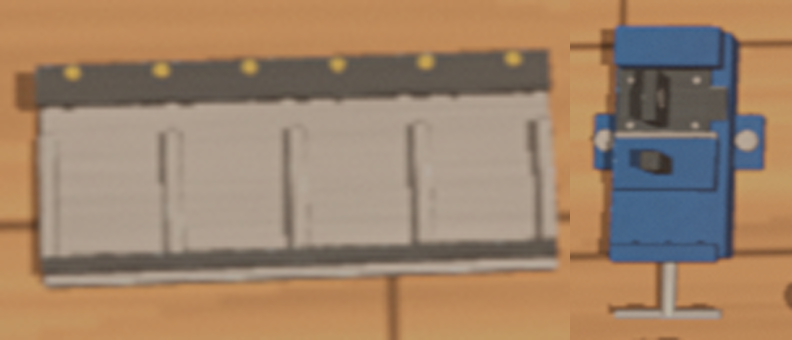

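```bash
python3 - <<'E'
from h import *
rows=[]
for n,fits in dict(top=[(.4451,-.0426,61.5),(.4168,-.224,2.8),(.5854,-.397,-9.7)],side=[(.4485,-.0454,62.9),(.4199,-.2256,1.8),(.5883,-.4006,-8.5)]).items():
    p=dict(np.load(f"{n}0.npz")); r=[]
    m=(greymask(p)*255).astype(np.uint8)
    for x in fits:
        x=(x[0],x[1],np.radians(x[2])); c=project(p,np.array([[x[0],x[1],.02]]))[0].astype(int); o=c-30
        im=cv2.resize(p["color"][o[1]:o[1]+60,o[0]:o[0]+60],None,fx=4.4,fy=4.4,interpolation=cv2.INTER_CUBIC)
        for B in PULL:
            q=cv2.convexHull(np.round((project(p,T(B,x))+.5-o)*4.4).astype(np.int32)); cv2.polylines(im,[q],True,(0,255,0),1)
        im[:132,:132][100:,100:]=im[100:132,100:132]
        mm=cv2.resize(m[o[1]:o[1]+60,o[0]:o[0]+60],(90,90)); im[:90,:90]=mm[...,None]
        r.append(im)
    rows.append(np.hstack(r))
cv2.imwrite("pics/fit0.png",np.vstack(rows)[...,::-1])
E
```

```text
(no output)
```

View pics/fit0.png

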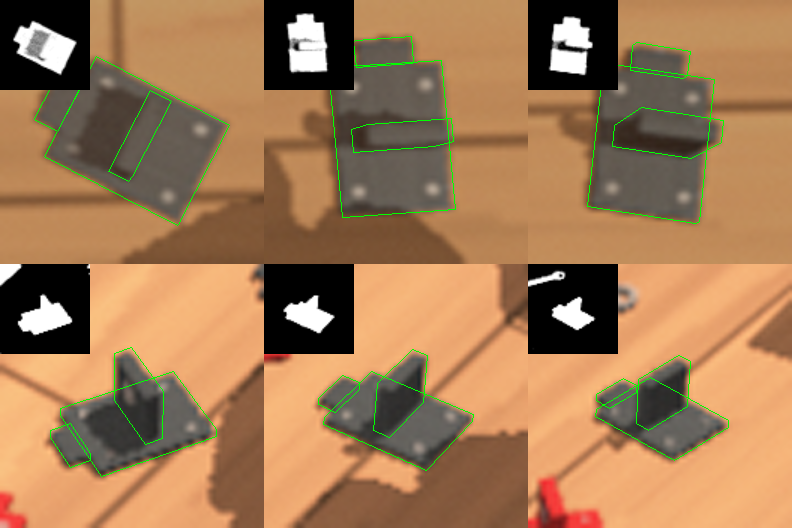

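```bash
cat > jig.py <<'E'
from h import *
def jfit(p,x0,verbose=0):
    hsv=cv2.cvtColor(p["color"],cv2.COLOR_RGB2HSV).astype(float)
    c=project(p,np.array([[x0[0]+dx,x0[1]+dy,.02] for dx in(-.08,.1) for dy in(-.17,.17)]))
    a=np.floor(c.min(0)-8).astype(int); b=np.ceil(c.max(0)+8).astype(int); S=6
    sub=hsv[a[1]:b[1],a[0]:b[0],1:]
    def lab(x):
        im=np.zeros(((b[1]-a[1])*S,(b[0]-a[0])*S),np.uint8); Rr,F=x[3]*1000,x[4]*1000
        def d(B,v):
            q=(project(p,T(B,x))+.5-a)*S-.5; cv2.fillConvexPoly(im,cv2.convexHull(np.round(q).astype(np.int32)),v)
        d(box(F,Rr,-152.5,152.5,0,10),1)
        d(box(-54,-44,-152.5,152.5,10,20),1); d(box(-54,-44,-152.5,152.5,20,20),2)
        d(box(44,Rr,-152.5,152.5,23,29),2); d(box(57,Rr,-152.5,152.5,0,29),2)
        return im
    C=[np.array(k) for k in ((150.,190.),(30.,170.),(30.,90.))]
    def cost(x,cols=C):
        L=lab(x); h,w=sub.shape[:2]
        W=[cv2.resize((L==k).astype(np.float32),(w,h),interpolation=cv2.INTER_AREA) for k in range(3)]
        m=sum(W[k][...,None]*cols[k] for k in range(3)); return np.minimum(np.abs(m-sub).sum(-1),120).sum()/1000
    x=np.array(list(x0)+[.068,-.054])
    for it in range(4):
        L=lab(x)[S//2::S,S//2::S]; C[:]=[np.median(sub[L==k],0) for k in range(3)]
        s=np.vstack([np.zeros(5),np.diag([.006,.006,.03,.005,.004])/(1+it)])
        r=minimize(cost,x,method="Nelder-Mead",options=dict(initial_simplex=x+s,xatol=1e-5,fatol=1e-4,maxiter=600)); x=r.x
    return x,r.fun,C
if __name__=="__main__":
    for n in ["top","side"]:
        p=dict(np.load(f"{n}0.npz"))
        # pinpoint nests avg start
        x,f,C=jfit(p,(.628,.022,.03)); print(n,np.round(x[:2],4),np.degrees(x[2]).round(2),np.round(x[3:],4),round(f,2),[np.round(c) for c in C])
        S=3; o=project(p,T(np.array([[0,0,0.]]),x))[0].astype(int)-[85,60]
        im=cv2.resize(p["color"][o[1]:o[1]+100,o[0]:o[0]+170],None,fx=3,fy=3,interpolation=cv2.INTER_CUBIC)
        for B in [box(-54,-44,-152.5,152.5,20,20),box(44,x[3]*1000,-152.5,152.5,29,29)]+[box(-44,44,k*74-4.5,k*74+4.5,18,18) for k in range(-2,3)]+[box(-1,1,k*74-1,k*74+1,10,10) for k in (-1.5,-.5,.5,1.5)]:
            cv2.polylines(im,[cv2.convexHull(np.round((project(p,T(B,x))+.5-o)*3).astype(np.int32))],True,(0,255,0),1)
        cv2.imwrite(f"pics/j_{n}.png",im[...,::-1])
    a,b=cv2.imread("pics/j_top.png"),cv2.imread("pics/j_side.png"); cv2.imwrite("pics/j.png",np.vstack([a,b])[:600])
E
python3 jig.py
```

```text
top [0.6275 0.0221] 1.21 [ 0.0682 -0.0581] 128.83 [array([134., 192.]), array([ 46., 174.]), array([48., 97.])]
side [0.63   0.0211] 1.39 [ 0.0683 -0.0563] 457.45 [array([132., 238.]), array([ 44., 219.]), array([20., 99.])]
```

View pics/j.png

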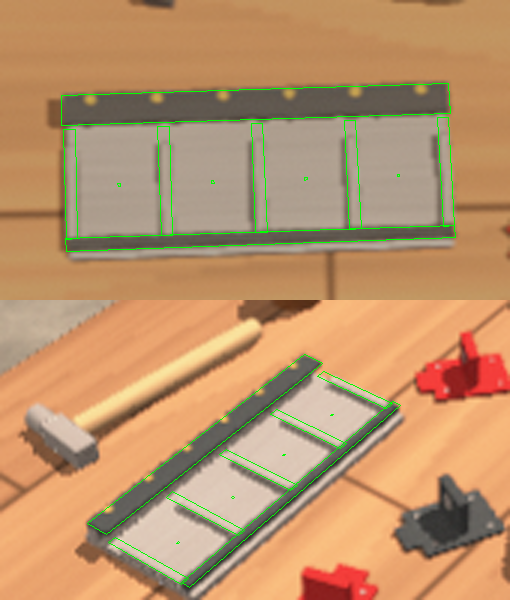

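```bash
python3 - <<'E'
from h import *
V=[box(-115,85,-50,50,0,35),box(50,85,-45,45,35,57),box(-12-55,-12,-43,43,35,50),box(-45,-29,-8,8,50,90.5),*[b+np.array([0,0,.035]) for b in [T(q,(.0195,0,-np.pi/2)) for q in PULL]]]
for n in ["top","side"]:
    p=dict(np.load(f"{n}0.npz")); 
    hsv=cv2.cvtColor(p["color"],cv2.COLOR_RGB2HSV).astype(int)
    for t,z in [("jaw_grip",.079),("pull_a",.035),("vise",0)]:
        pass
    m=((abs(hsv[...,0]-108)<14)&(hsv[...,1]>90)).astype(np.uint8)
    lab,k=None,0
    nn,lab,st,ce=cv2.connectedComponentsWithStats(m); 
    c=project(p,np.array([[.5,.315,.04]]))[0].astype(int)
    roi=(c[0]-75,c[1]-75,c[0]+75,c[1]+75)
    m2=np.zeros_like(m); sub=m[roi[1]:roi[3],roi[0]:roi[2]]; m2[roi[1]:roi[3],roi[0]:roi[2]]=sub
    cs=cv2.findContours(m2,cv2.RETR_EXTERNAL,cv2.CHAIN_APPROX_NONE)[0]; big=max(cs,key=cv2.contourArea)
    f=np.zeros_like(m); cv2.drawContours(f,[big],-1,1,-1); f=cv2.morphologyEx(f,cv2.MORPH_CLOSE,np.ones((7,7)))
    x,e=fit(p,f.astype(float),V,(.5,.315,0),0,roi)
    print(n,np.round(x[:2],4),np.degrees(x[2]).round(1),round(e,3))
    for t,uv,P in [("grip",(171.4,234.2) if n=="top" else (208.9,310.7),np.array([[-.037,0,.079]]))]:
        print("jawgrip pred",T(P,x)[0].round(4),"net",onplane(p,uv,.079).round(4))
    if n=="top": print("pull_a net",onplane(p,(176.9,214.9),.035).round(4),"pred",T(np.array([[.0195,0,.035]]),x).round(4))
    o=c-50; im=cv2.resize(p["color"][o[1]:o[1]+100,o[0]:o[0]+100],None,fx=4,fy=4,interpolation=cv2.INTER_CUBIC)
    for B in V: cv2.polylines(im,[cv2.convexHull(np.round((project(p,T(B,x))+.5-o)*4).astype(np.int32))],True,(0,255,0),1)
    cv2.imwrite(f"pics/v_{n}.png",im[...,::-1])
cv2.imwrite("pics/v.png",np.hstack([cv2.imread("pics/v_top.png"),cv2.imread("pics/v_side.png")]))
E
```

```text
top [0.5072 0.323 ] -5.2 1.04
jawgrip pred [0.4703 0.3263 0.079 ] net [0.4915 0.3224 0.079 ]
pull_a net [0.542  0.3246 0.035 ] pred [[0.5266 0.3212 0.035 ]]
side [0.5281 0.3214] -1.3 0.406
jawgrip pred [0.4911 0.3222 0.079 ] net [0.4885 0.3253 0.079 ]
```

View pics/v.png

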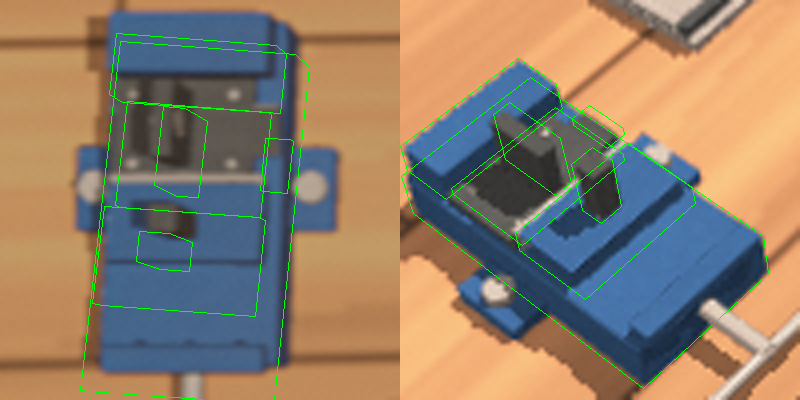

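```bash
cat > vise.py <<'E'
from h import *
V0=[box(-115,85,-50,50,0,35),box(50,85,-45,45,35,57)]
def vfit(p,x0,q=.057):
    a=-q*1000
    V=V0+[box(a-25,a+45,-43,43,35,50),box(a+12,a+28,-8,8,50,90.5),*[T(b,(.0195,0,-np.pi/2),.035) for b in PULL]]
    c=project(p,np.array([[x0[0],x0[1],.04]]))[0].astype(int); roi=(max(c[0]-60,0),c[1]-60,c[0]+60,c[1]+60)
    C=p["color"].astype(int); m=((C[...,2]>C[...,0]*1.15)).astype(np.uint8)
    k=np.zeros_like(m); k[roi[1]:roi[3],roi[0]:roi[2]]=m[roi[1]:roi[3],roi[0]:roi[2]]
    k=cv2.morphologyEx(k,cv2.MORPH_OPEN,np.ones((3,3)))
    lab=cv2.connectedComponentsWithStats(k); big=(lab[1]==1+lab[2][1:,4].argmax()).astype(np.uint8)
    pts=np.argwhere(big)[:,::-1].astype(np.int32); f=np.zeros_like(m); cv2.fillConvexPoly(f,cv2.convexHull(np.vstack([pts])),1)
    g=(cv2.cvtColor(p["color"],cv2.COLOR_RGB2HSV)[...,1]<110)|(big>0)
    f=big|(f&g.astype(np.uint8)&cv2.erode(f,np.ones((5,5))))
    ear=[box(-25,15,-70,70,0,10)]
    x,e=fit(p,f.astype(float),V+ear,x0,0,roi); return x,e,V+ear,f
if __name__=="__main__":
    ims=[]
    for n in ["top","side"]:
        p=dict(np.load(f"{n}0.npz")); x,e,V,f=vfit(p,(.527,.322,0))
        print(n,np.round(x[:2],4),np.degrees(x[2]).round(1),round(e,3),"grip",T(np.array([[-.037,0,.079]]),x)[0].round(4))
        o=project(p,np.array([[.52,.32,.04]]))[0].astype(int)-50; im=cv2.resize(p["color"][o[1]:o[1]+100,o[0]:o[0]+100],None,fx=4,fy=4,interpolation=cv2.INTER_CUBIC)
        for B in V: cv2.polylines(im,[cv2.convexHull(np.round((project(p,T(B,x))+.5-o)*4).astype(np.int32))],True,(0,255,0),1)
        im[:100,:100]=f[o[1]:o[1]+100,o[0]:o[0]+100,None]*255; ims.append(im)
    cv2.imwrite("pics/v2.png",np.hstack(ims)[...,::-1])
E
python3 vise.py
```

```text
top [0.5224 0.3218] -0.9 0.052 grip [0.4854 0.3224 0.079 ]
side [0.5269 0.3218] -1.4 0.073 grip [0.4899 0.3227 0.079 ]
```

View pics/v2.png

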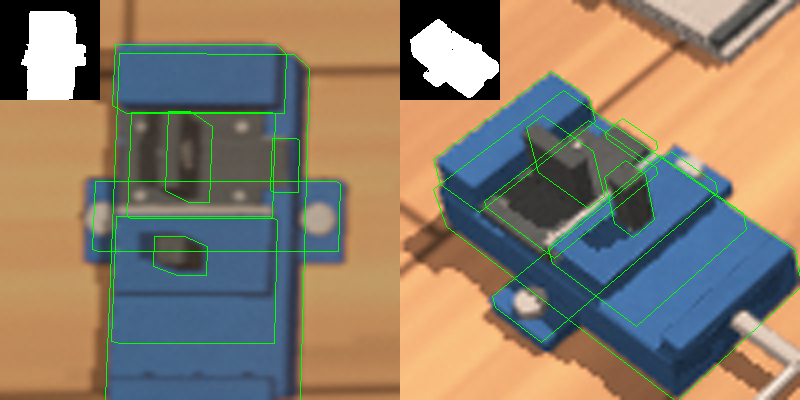

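The jig fits overlay cleanly. The vise yaw is about -1° and the jaw post is near (0.489, 0.323). Now a move planner that prints the rows.

```bash
cat >> h.py <<'E'
def pose(o=None):
    o=o or bot.get_obs(); return np.array(o["ee_pos"]),R.from_euler('xyz',o["tcp_rot"],degrees=True)
def rot(psi,tilt=0): # tilt rad about tool x (tongue down)
    return R.from_euler('xyz',[180,0,psi],degrees=True)*R.from_rotvec([tilt,0,0])
def plan(wps,p=None,r=None):
    """wps: list of (xyz,psi,tilt,[n]); prints rows"""
    import math
    if p is None: p,r=pose()
    for w in wps:
        t=np.array(w[0],float); Rt=rot(w[1],w[2]); tw=(r.inv()*Rt).as_rotvec()
        n=w[3] if len(w)>3 else max(1,math.ceil(np.linalg.norm(t-p)/.047),math.ceil(np.linalg.norm(tw)/.14))
        out=[]; step=np.round(tw/n,3); step[abs(step)<.0015]=0
        for k in range(n):
            d=(t-p)/(n-k); o=np.round(r.inv().apply(d)*100,2); p=p+r.apply(o/100); r=r*R.from_rotvec(step); out.append(o.tolist())
        print("->",np.round(t,3).tolist(),w[1:],n,"rows; twist",step.tolist()); [print("  ",out[i:i+5]) for i in range(0,n,5)]
    return p,r
E
python3 - <<'E'
from h import *
plan([((.489,.323,.20),-1,0),((.489,.323,.077),-1,0)])
E
```

```text
-> [0.489, 0.323, 0.2] (-1, 0) 19 rows; twist [0.0, 0.0, 0.021]
   [[3.02, -3.5, 0.17], [2.95, -3.56, 0.17], [2.88, -3.62, 0.17], [2.8, -3.68, 0.17], [2.72, -3.74, 0.17]]
   [[2.64, -3.8, 0.17], [2.56, -3.85, 0.17], [2.48, -3.9, 0.17], [2.4, -3.95, 0.17], [2.31, -4.0, 0.17]]
   [[2.23, -4.05, 0.17], [2.14, -4.1, 0.17], [2.06, -4.14, 0.17], [1.97, -4.19, 0.17], [1.88, -4.23, 0.17]]
   [[1.79, -4.26, 0.17], [1.7, -4.3, 0.17], [1.62, -4.34, 0.18], [1.52, -4.37, 0.17]]
-> [0.489, 0.323, 0.077] (-1, 0) 3 rows; twist [0.0, 0.0, 0.002]
   [[0.0, 0.0, 4.1], [0.0, 0.0, 4.1], [0.0, 0.0, 4.1]]
```

{"fn": "move_arm", "kwargs": {
  "offset": [
    [3.0, -3.5, 0.2],
    [2.95, -3.55, 0.2],
    [2.9, -3.6, 0.2],
    [2.8, -3.7, 0.2],
    [2.7, -3.75, 0.2]
  ],
  "twist": [
    [0, 0, 0.021],
    [0, 0, 0.021],
    [0, 0, 0.021],
    [0, 0, 0.021],
    [0, 0, 0.021]
  ],
  "grip": [1, 1, 1, 1, 1]
}}

```text
time: 1.1
ee_pos: [0.2815, -0.2888, 0.2224]
tcp_rot: [180.0, -0.0, 16.1]
wrist_force: [0.7, -0.6, 0.4]
opening: 0.0855
grasp_force: 0.0
```

{"fn": "move_arm", "kwargs": {
  "offset": [
    [2.65, -3.8, 0.2],
    [2.55, -3.85, 0.2],
    [2.5, -3.9, 0.2],
    [2.4, -3.95, 0.2],
    [2.3, -4.0, 0.2]
  ],
  "twist": [
    [0, 0, 0.021],
    [0, 0, 0.021],
    [0, 0, 0.021],
    [0, 0, 0.021],
    [0, 0, 0.021]
  ],
  "grip": [1, 1, 1, 1, 1]
}}

```text
time: 1.6
ee_pos: [0.3557, -0.0696, 0.2127]
tcp_rot: [180.0, -0.1, 10.1]
wrist_force: [1.9, 0.4, 0.6]
opening: 0.0855
grasp_force: 0.0
```

{"fn": "move_arm", "kwargs": {
  "offset": [
    [2.25, -4.05, 0.2],
    [2.15, -4.1, 0.2],
    [2.05, -4.15, 0.2],
    [1.95, -4.2, 0.2],
    [1.9, -4.25, 0.2]
  ],
  "twist": [
    [0, 0, 0.021],
    [0, 0, 0.021],
    [0, 0, 0.021],
    [0, 0, 0.021],
    [0, 0, 0.021]
  ],
  "grip": [1, 1, 1, 1, 1]
}}

```text
time: 2.1
ee_pos: [0.4373, 0.0836, 0.2039]
tcp_rot: [-177.0, 0.1, 9.0]
wrist_force: [0.2, -0.1, 0.7]
opening: 0.0853
grasp_force: 0.0
```

{"fn": "move_arm", "kwargs": {
  "offset": [
    [1.8, -4.25, 0.1],
    [1.7, -4.3, 0.1],
    [1.6, -4.35, 0.1],
    [1.5, -4.35, 0.1],
    [0, 0, 0]
  ],
  "twist": [
    [0, 0, 0.021],
    [0, 0, 0.021],
    [0, 0, 0.021],
    [0, 0, 0.021],
    [0, 0, 0]
  ],
  "grip": [1, 1, 1, 1, 1]
}}

```text
time: 2.6
ee_pos: [0.4939, 0.1535, 0.2138]
tcp_rot: [-172.2, 0.6, 13.0]
wrist_force: [-0.3, -1.1, -0.3]
opening: 0.0853
grasp_force: 0.0
```

```bash
python3 - <<'E'
from h import *
plan([((.489,.323,.082),-1,0)])
o=bot.get_obs(); print(o["time"],o["ee_pos"],o["tcp_rot"])
E
```

```text
-> [0.489, 0.323, 0.082] (-1, 0) 5 rows; twist [-0.027, 0.005, 0.049]
   [[0.7, -2.94, 3.06], [0.53, -3.05, 2.98], [0.37, -3.15, 2.9], [0.2, -3.24, 2.81], [0.02, -3.32, 2.72]]
2.6 [0.49387826 0.1534905  0.21379373] [-172.19078724    0.58426013   13.04481728]
```

```bash
python3 - <<'E'
from h import *
o=bot.get_obs(); print(o["time"],o["q"].round(1))
E
```

```text
2.6 [ 13.    0.5   3.   93.2   7.8 179.9]
```

```bash
python3 - <<'E'
from h import *
p,r=pose()
plan([((.48,.165,.21),13,0,1),((.489,.323,.16),179,0,20)])
E
```

```text
-> [0.48, 0.165, 0.21] (13, 0, 1) 1 rows; twist [-0.136, 0.01, 0.0]
   [[-1.09, -1.37, 0.58]]
-> [0.489, 0.323, 0.16] (179, 0, 20) 20 rows; twist [0.0, 0.0, -0.145]
   [[0.22, -0.76, 0.25], [0.33, -0.72, 0.25], [0.43, -0.66, 0.25], [0.52, -0.6, 0.25], [0.6, -0.51, 0.25]]
   [[0.67, -0.42, 0.25], [0.72, -0.32, 0.25], [0.76, -0.21, 0.25], [0.79, -0.1, 0.25], [0.79, 0.01, 0.25]]
   [[0.78, 0.13, 0.25], [0.75, 0.24, 0.25], [0.71, 0.35, 0.25], [0.66, 0.45, 0.25], [0.58, 0.54, 0.25]]
   [[0.5, 0.61, 0.25], [0.41, 0.68, 0.25], [0.3, 0.73, 0.25], [0.2, 0.77, 0.25], [0.08, 0.79, 0.26]]
```

{"fn": "move_arm", "kwargs": {
  "offset": [
    [-1.1, -1.4, 0.6],
    [0.2, -0.75, 0.25],
    [0.3, -0.7, 0.25],
    [0.45, -0.65, 0.25],
    [0.5, -0.6, 0.25]
  ],
  "twist": [
    [-0.136, 0.01, 0],
    [0, 0, -0.145],
    [0, 0, -0.145],
    [0, 0, -0.145],
    [0, 0, -0.145]
  ],
  "grip": [1, 1, 1, 1, 1]
}}

```text
time: 3.1
ee_pos: [0.4859, 0.1683, 0.2008]
tcp_rot: [-179.0, -0.6, 48.7]
wrist_force: [-0.0, 0.2, 0.3]
opening: 0.0852
grasp_force: 0.0
```

{"fn": "move_arm", "kwargs": {
  "offset": [
    [0.6, -0.5, 0.25],
    [0.65, -0.4, 0.25],
    [0.7, -0.3, 0.25],
    [0.75, -0.2, 0.25],
    [0.8, -0.1, 0.25]
  ],
  "twist": [
    [0, 0, -0.145],
    [0, 0, -0.145],
    [0, 0, -0.145],
    [0, 0, -0.145],
    [0, 0, -0.145]
  ],
  "grip": [1, 1, 1, 1, 1]
}}

```text
time: 3.6
ee_pos: [0.487, 0.2074, 0.189]
tcp_rot: [-179.7, -1.1, 90.3]
wrist_force: [0.3, 0.1, -0.1]
opening: 0.0855
grasp_force: 0.0
```

{"fn": "move_arm", "kwargs": {
  "offset": [
    [0.8, 0, 0.25],
    [0.8, 0.15, 0.25],
    [0.75, 0.25, 0.25],
    [0.7, 0.35, 0.25],
    [0.65, 0.45, 0.25]
  ],
  "twist": [
    [0, 0, -0.145],
    [0, 0, -0.145],
    [0, 0, -0.145],
    [0, 0, -0.145],
    [0, 0, -0.145]
  ],
  "grip": [1, 1, 1, 1, 1]
}}

```text
time: 4.1
ee_pos: [0.488, 0.2474, 0.1773]
tcp_rot: [179.5, -1.0, 131.8]
wrist_force: [-1.0, 0.6, -0.2]
opening: 0.0854
grasp_force: 0.0
```

{"fn": "move_arm", "kwargs": {
  "offset": [
    [0.6, 0.55, 0.25],
    [0.5, 0.6, 0.25],
    [0.4, 0.7, 0.25],
    [0.3, 0.75, 0.25],
    [0.2, 0.75, 0.25]
  ],
  "twist": [
    [0, 0, -0.145],
    [0, 0, -0.145],
    [0, 0, -0.145],
    [0, 0, -0.145],
    [0, 0, -0.145]
  ],
  "grip": [1, 1, 1, 1, 1]
}}

```text
time: 4.6
ee_pos: [0.4888, 0.2875, 0.1655]
tcp_rot: [179.0, -0.4, 173.3]
wrist_force: [-0.1, -0.1, 0.5]
opening: 0.0855
grasp_force: 0.0
```

```bash
python3 - <<'E'
from h import *
plan([((.489,.323,.16),179,0),((.489,.323,.082),179,0)])
o=bot.get_obs(); print(o["time"],o["ee_pos"].round(4),o["tcp_rot"].round(1),o["q"].round(1))
E
```

```text
-> [0.489, 0.323, 0.16] (179, 0) 1 rows; twist [0.019, -0.007, -0.099]
   [[0.39, 3.52, 0.62]]
-> [0.489, 0.323, 0.082] (179, 0) 2 rows; twist [0.0, 0.0, 0.0]
   [[-0.0, 0.0, 3.9], [-0.0, 0.01, 3.9]]
4.6 [0.4888 0.2875 0.1655] [179.   -0.4 173.3] [29.9  6.2  4.  87.5  1.1 36.6]
```

Descend and close on the post.

{"fn": "move_arm", "kwargs": {
  "offset": [
    [0.4, 3.5, 0.6],
    [0, 0, 0],
    [0, 0, 3.9],
    [0, 0, 3.9],
    [0, 0, 0]
  ],
  "twist": [
    [0.019, -0.007, -0.099],
    [0, 0, 0],
    [0, 0, 0],
    [0, 0, 0],
    [0, 0, 0]
  ],
  "grip": [1, 1, 1, 1, 1]
}}

```text
time: 5.1
ee_pos: [0.4866, 0.3208, 0.0771]
tcp_rot: [-179.7, -0.4, 178.7]
wrist_force: [-0.3, 0.2, -0.8]
opening: 0.0852
grasp_force: 0.0
```

{"fn": "move_arm", "kwargs": {
  "offset": [
    [0, 0, 0],
    [0, 0, 0],
    [0, 0, 0],
    [0, 0, 0],
    [0, 0, 0]
  ],
  "twist": [
    [0, 0, 0],
    [0, 0, 0],
    [0, 0, 0],
    [0, 0, 0],
    [0, 0, 0]
  ],
  "grip": [0, 0, 0, 0, 0],
  "force": 30
}}

```text
time: 5.6
ee_pos: [0.4897, 0.3227, 0.0834]
tcp_rot: [-180.0, 0.1, 178.7]
wrist_force: [-1.1, -1.1, 7.2]
opening: 0.015
grasp_force: 29.6
```

{"fn": "move_arm", "kwargs": {
  "offset": [
    [0, 0, 0],
    [0, 0, 0],
    [0, 0, 0],
    [0, 0, 0],
    [0, 0, 0]
  ],
  "twist": [
    [0, 0, 0],
    [0, 0, 0],
    [0, 0, 0],
    [0, 0, 0],
    [0, 0, 0]
  ],
  "grip": [0, 0, 0, 0, 0]
}}

```text
time: 6.1
ee_pos: [0.4897, 0.3227, 0.0835]
tcp_rot: [-180.0, 0.1, 178.7]
wrist_force: [-1.3, -3.3, 5.9]
opening: 0.0149
grasp_force: 29.6
```

{"fn": "move_arm", "kwargs": {
  "offset": [
    [0.4, 0, 0],
    [0.6, 0, 0],
    [0.6, 0, 0],
    [0.6, 0, 0],
    [0.5, 0, 0]
  ],
  "twist": [
    [0, 0, 0],
    [0, 0, 0],
    [0, 0, 0],
    [0, 0, 0],
    [0, 0, 0]
  ],
  "grip": [0, 0, 0, 0, 0]
}}

```text
time: 6.6
ee_pos: [0.4633, 0.3233, 0.0835]
tcp_rot: [-180.0, 0.2, 178.7]
wrist_force: [4.1, -2.5, 3.6]
opening: 0.015
grasp_force: 29.5
```

{"fn": "move_arm", "kwargs": {
  "offset": [
    [0.1, 0, 0],
    [0, 0, 0],
    [0, 0, 0]
  ],
  "twist": [
    [0, 0, 0],
    [0, 0, 0],
    [0, 0, 0]
  ],
  "grip": [0, 0, 0]
}}

```text
time: 6.9
ee_pos: [0.4619, 0.3234, 0.0834]
tcp_rot: [-180.0, 0.1, 178.7]
wrist_force: [1.5, -4.0, 6.6]
opening: 0.015
grasp_force: 29.8
```

```bash
python3 - <<'E'
from h import *
plan([((.462,.3234,.14),179,0),((.544,.323,.14),269,0,11),((.544,.323,.083),269,0,2)])
E
```

```text
-> [0.462, 0.323, 0.14] (179, 0) 2 rows; twist [0.0, 0.0, -0.003]
   [[-0.01, 0.0, -2.83], [-0.01, 0.0, -2.83]]
-> [0.544, 0.323, 0.14] (269, 0, 11) 11 rows; twist [0.0, 0.0, -0.143]
   [[-0.75, 0.01, 0.0], [-0.74, -0.1, 0.0], [-0.72, -0.2, 0.0], [-0.68, -0.3, 0.0], [-0.63, -0.39, 0.0]]
   [[-0.57, -0.48, 0.0], [-0.49, -0.56, 0.0], [-0.41, -0.62, 0.0], [-0.32, -0.67, 0.01], [-0.22, -0.71, 0.0]]
   [[-0.11, -0.74, 0.01]]
-> [0.544, 0.323, 0.083] (269, 0, 2) 2 rows; twist [0.0, 0.0, 0.0]
   [[0.0, 0.0, 2.85], [0.0, 0.01, 2.85]]
```

{"fn": "move_arm", "kwargs": {
  "offset": [
    [0, 0, 0],
    [0, 0, 0],
    [0, 0, -2.8],
    [0, 0, -2.8],
    [-0.75, 0, 0]
  ],
  "twist": [
    [0, 0, 0],
    [0, 0, 0],
    [0, 0, 0],
    [0, 0, 0],
    [0, 0, -0.143]
  ],
  "grip": [1, 1, 1, 1, 1]
}}

```text
time: 7.4
ee_pos: [0.4695, 0.3247, 0.1423]
tcp_rot: [179.8, 0.2, -173.0]
wrist_force: [0.8, -0.6, 0.1]
opening: 0.0847
grasp_force: 0.0
```

{"fn": "move_arm", "kwargs": {
  "offset": [
    [-0.75, -0.1, 0],
    [-0.7, -0.2, 0],
    [-0.7, -0.3, 0],
    [-0.65, -0.4, 0],
    [-0.55, -0.5, 0]
  ],
  "twist": [
    [0, 0, -0.143],
    [0, 0, -0.143],
    [0, 0, -0.143],
    [0, 0, -0.143],
    [0, 0, -0.143]
  ],
  "grip": [1, 1, 1, 1, 1]
}}

```text
time: 7.9
ee_pos: [0.5064, 0.3232, 0.1379]
tcp_rot: [180.0, -0.0, -131.8]
wrist_force: [0.4, 0.4, 0.6]
opening: 0.0853
grasp_force: 0.0
```

{"fn": "move_arm", "kwargs": {
  "offset": [
    [-0.5, -0.55, 0],
    [-0.4, -0.6, 0],
    [-0.3, -0.65, 0],
    [-0.2, -0.7, 0],
    [-0.1, -0.75, 0]
  ],
  "twist": [
    [0, 0, -0.143],
    [0, 0, -0.143],
    [0, 0, -0.143],
    [0, 0, -0.143],
    [0, 0, -0.143]
  ],
  "grip": [1, 1, 1, 1, 1]
}}

```text
time: 8.4
ee_pos: [0.543, 0.3226, 0.1379]
tcp_rot: [179.9, 0.0, -90.8]
wrist_force: [-0.8, 0.5, -0.0]
opening: 0.0856
grasp_force: 0.0
```

```bash
python3 - <<'E'
from h import *
plan([((.544,.323,.083),269,0)])
p=viewer.camera("side"); save(p,"side1"); o=bot.get_obs(); print(o["time"],o["ee_pos"].round(4),o["tcp_rot"].round(1),o["q"].round(1))
im=cv2.resize(p["color"][220:400,100:340],None,fx=2.5,fy=2.5); cv2.imwrite("pics/s1.png",im[...,::-1])
E
```

```text
-> [0.544, 0.323, 0.083] (269, 0) 2 rows; twist [0.0, 0.0, 0.002]
   [[-0.02, -0.05, 2.74], [-0.02, -0.05, 2.75]]
8.45 [0.5439 0.3225 0.1377] [180.    0.  -90.3] [ 30.7  15.5  11.7  86.2   0.  -59. ]
```

View pics/s1.png

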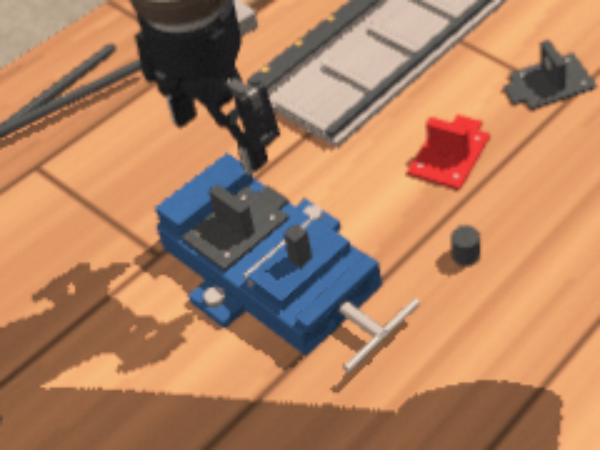

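The jaw stands open and the pull lies free on the bed. The gripper is over it, so I'll pinch lightly along the lug's length to centre it.

{"fn": "move_arm", "kwargs": {
  "offset": [
    [0, -0.05, 2.75],
    [0, -0.05, 2.75],
    [0, 0, 0],
    [0, 0, 0],
    [0, 0, 0]
  ],
  "twist": [
    [0, 0, 0],
    [0, 0, 0],
    [0, 0, 0],
    [0, 0, 0],
    [0, 0, 0]
  ],
  "grip": [1, 1, 0, 0, 0],
  "force": 20
}}

```text
time: 8.95
ee_pos: [0.5444, 0.3228, 0.085]
tcp_rot: [-179.9, 0.1, -91.2]
wrist_force: [-0.0, -0.3, 0.5]
opening: 0.044
grasp_force: 0.0
```

{"fn": "move_arm", "kwargs": {
  "offset": [
    [0, 0, 0],
    [0, 0, 0],
    [0, 0, 0]
  ],
  "twist": [
    [0, 0, 0],
    [0, 0, 0],
    [0, 0, 0]
  ],
  "grip": [0, 0, 0]
}}

```text
time: 9.25
ee_pos: [0.5441, 0.3226, 0.0839]
tcp_rot: [-180.0, 0.0, -91.2]
wrist_force: [-0.3, -0.5, 0.1]
opening: 0.0003
grasp_force: 0.0
```

```bash
python3 - <<'E'
from h import *
p=viewer.camera("side"); a=cv2.resize(p["color"][250:370,120:240],None,fx=3.3,fy=3.3,interpolation=cv2.INTER_CUBIC)
q=viewer.camera("top"); b=cv2.resize(q["color"][165:285,120:240],None,fx=3.3,fy=3.3,interpolation=cv2.INTER_CUBIC)
cv2.imwrite("pics/m1.png",np.hstack([a,b])[...,::-1])
E
```

```text
(no output)
```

View pics/m1.png

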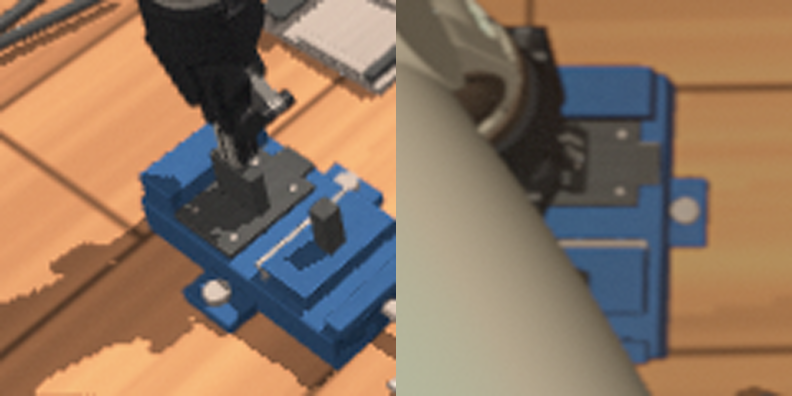

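```bash
python3 - <<'E'
from h import *
for n in ["top","side"]:
    p=dict(np.load(f"{n}0.npz")); P=cloud(p).reshape(-1,3)
    s=P[(abs(P[:,0]-.535)<.05)&(abs(P[:,1]-.32)<.06)&(P[:,2]>.066)&(P[:,2]<.095)]
    for lo,hi in((.46,.51),(.515,.57)):
        k=s[(s[:,0]>lo)&(s[:,0]<hi)]; print(n,len(k),k.min(0).round(3),k.max(0).round(3),np.median(k,0).round(3))
p=viewer.camera("side"); P=cloud(p).reshape(-1,3)
s=P[(abs(P[:,0]-.54)<.04)&(abs(P[:,1]-.32)<.04)&(P[:,2]>.045)&(P[:,2]<.13)]
for z in np.arange(.045,.13,.006):
    k=s[(s[:,2]>=z)&(s[:,2]<z+.006)]
    if len(k): print(z.round(3),len(k),k.min(0).round(3),k.max(0).round(3))
E
```

```text
top 42 [0.486 0.313 0.066] [0.493 0.329 0.093] [0.49  0.317 0.088]
top 150 [0.521 0.319 0.066] [0.566 0.332 0.084] [0.543 0.324 0.079]
side 42 [0.485 0.317 0.067] [0.496 0.332 0.094] [0.491 0.328 0.089]
side 127 [0.521 0.321 0.067] [0.568 0.335 0.085] [0.541 0.33  0.079]
0.045 57 [0.513 0.281 0.045] [0.58  0.358 0.051]
0.051 53 [0.523 0.286 0.051] [0.579 0.36  0.057]
0.057 27 [0.523 0.323 0.057] [0.58  0.357 0.062]
0.063 26 [0.522 0.323 0.063] [0.563 0.334 0.069]
0.069 24 [0.522 0.324 0.07 ] [0.563 0.335 0.075]
0.075 38 [0.523 0.322 0.075] [0.566 0.334 0.081]
0.081 30 [0.522 0.322 0.081] [0.564 0.333 0.087]
0.087 12 [0.532 0.315 0.088] [0.554 0.333 0.093]
0.093 18 [0.529 0.318 0.093] [0.548 0.334 0.099]
0.099 18 [0.529 0.316 0.099] [0.551 0.333 0.105]
0.105 21 [0.529 0.316 0.105] [0.551 0.334 0.111]
0.111 13 [0.529 0.327 0.111] [0.551 0.333 0.116]
0.117 9 [0.534 0.329 0.117] [0.554 0.334 0.123]
0.123 13 [0.531 0.331 0.124] [0.571 0.335 0.129]
0.129 2 [0.535 0.334 0.129] [0.554 0.334 0.129]
```

{"fn": "move_arm", "kwargs": {
  "offset": [
    [0, 0, -2.5],
    [0, 0, -2.5],
    [0, 0, 0]
  ],
  "twist": [
    [0, 0, 0],
    [0, 0, 0],
    [0, 0, 0]
  ],
  "grip": [0, 0, 0]
}}

```text
time: 9.7
ee_pos: [0.5451, 0.3231, 0.1371]
tcp_rot: [-179.8, 0.2, -91.2]
wrist_force: [1.2, 0.1, 0.8]
opening: 0.0001
grasp_force: 0.0
```

```bash
python3 - <<'E'
from h import *
p=viewer.camera("side"); P=cloud(p).reshape(-1,3); o=bot.get_obs(); print(o["ee_pos"].round(4),o["opening"])
s=P[(abs(P[:,0]-.54)<.04)&(abs(P[:,1]-.32)<.04)&(P[:,2]>.045)&(P[:,2]<.16)]
for z in np.arange(.06,.16,.006):
    k=s[(s[:,2]>=z)&(s[:,2]<z+.006)]
    if len(k): print(z.round(3),len(k),k.min(0).round(3),k.max(0).round(3))
im=cv2.resize(p["color"][220:370,120:270],None,fx=3.3,fy=3.3,interpolation=cv2.INTER_CUBIC)
cv2.imwrite("pics/m2.png",im[...,::-1])
E
```

```text
[0.5447 0.3229 0.1352] 0.0004619993816643038
0.06 24 [0.522 0.323 0.06 ] [0.576 0.34  0.066]
0.066 28 [0.521 0.324 0.066] [0.567 0.334 0.072]
0.072 23 [0.521 0.323 0.073] [0.564 0.333 0.078]
0.078 72 [0.521 0.321 0.078] [0.566 0.333 0.084]
0.084 5 [0.53  0.324 0.084] [0.558 0.333 0.085]
0.132 2 [0.54  0.319 0.136] [0.541 0.328 0.136]
0.138 9 [0.535 0.319 0.14 ] [0.552 0.333 0.143]
0.144 23 [0.531 0.317 0.144] [0.549 0.334 0.15 ]
0.15 20 [0.53  0.316 0.151] [0.552 0.335 0.156]
0.156 17 [0.531 0.317 0.156] [0.552 0.335 0.16 ]
```

View pics/m2.png

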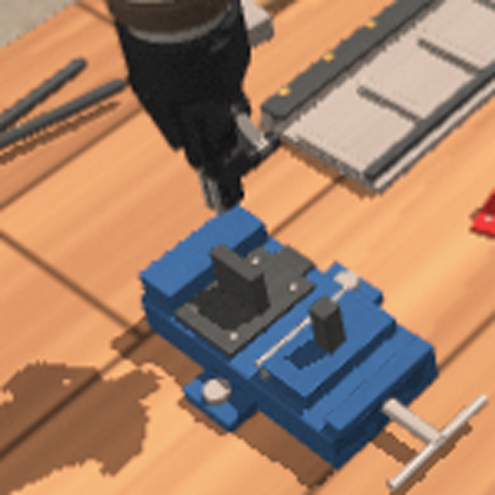

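The depth cloud shows the shut fingertips ending about level with the TCP, not 22 mm ahead, so the pinch passed just above the lug. I'll go about 20 mm deeper; the lug's y is about 0.326.

{"fn": "move_arm", "kwargs": {
  "offset": [
    [-0.3, 0, 0],
    [0, 0, 0],
    [0, 0, 0],
    [0, 0, 2.0],
    [0, 0, 2.0]
  ],
  "twist": [
    [0, 0, 0],
    [0, 0, 0],
    [0, 0, 0],
    [0, 0, 0],
    [0, 0, 0]
  ],
  "grip": [1, 1, 1, 1, 1]
}}

```text
time: 10.25
ee_pos: [0.5441, 0.3255, 0.0927]
tcp_rot: [-180.0, 0.0, -91.2]
wrist_force: [0.4, -0.8, -0.4]
opening: 0.0722
grasp_force: 0.0
```

{"fn": "move_arm", "kwargs": {
  "offset": [
    [0, 0, 1.6],
    [0, 0, 1.4],
    [0, 0, 0],
    [0, 0, 0],
    [0, 0, 0]
  ],
  "twist": [
    [0, 0, 0],
    [0, 0, 0],
    [0, 0, 0],
    [0, 0, 0],
    [0, 0, 0]
  ],
  "grip": [1, 1, 0, 0, 0],
  "force": 20
}}

```text
time: 10.75
ee_pos: [0.5445, 0.3256, 0.0643]
tcp_rot: [-179.9, 0.0, -91.2]
wrist_force: [7.6, -0.5, 6.2]
opening: 0.0437
grasp_force: 6.0
```

{"fn": "move_arm", "kwargs": {
  "offset": [
    [0, 0, 0],
    [0, 0, 0],
    [0, 0, 0],
    [0, 0, 0]
  ],
  "twist": [
    [0, 0, 0],
    [0, 0, 0],
    [0, 0, 0],
    [0, 0, 0]
  ],
  "grip": [0, 0, 0, 0]
}}

```text
time: 11.15
ee_pos: [0.5446, 0.3257, 0.0644]
tcp_rot: [-179.9, 0.1, -91.2]
wrist_force: [1.3, 0.2, 6.7]
opening: 0.0436
grasp_force: 22.0
```

{"fn": "move_arm", "kwargs": {
  "offset": [
    [0, 0, 0],
    [0, 0, 0],
    [0, 0, 0],
    [0, 0, -2.5],
    [0, 0, -2.5]
  ],
  "twist": [
    [0, 0, 0],
    [0, 0, 0],
    [0, 0, 0],
    [0, 0, 0],
    [0, 0, 0]
  ],
  "grip": [1, 1, 1, 1, 1]
}}

```text
time: 11.65
ee_pos: [0.5433, 0.325, 0.1128]
tcp_rot: [179.9, -0.1, -91.2]
wrist_force: [-0.2, -0.4, 0.2]
opening: 0.0852
grasp_force: 0.0
```

{"fn": "move_arm", "kwargs": {
  "offset": [
    [0, 0, 0],
    [0, 0, 0],
    [0, 0, 0],
    [0, 0, 0],
    [0, 0, 0]
  ],
  "twist": [
    [0, 0, 0.143],
    [0, 0, 0.143],
    [0, 0, 0.143],
    [0, 0, 0.143],
    [0, 0, 0.143]
  ],
  "grip": [1, 1, 1, 1, 1]
}}

```text
time: 12.15
ee_pos: [0.5438, 0.3253, 0.113]
tcp_rot: [180.0, -0.0, -132.5]
wrist_force: [0.5, -0.1, 0.2]
opening: 0.0853
grasp_force: 0.0
```

{"fn": "move_arm", "kwargs": {
  "offset": [
    [0, 0, 0],
    [0, 0, 0],
    [0, 0, 0],
    [0, 0, 0],
    [0, 0, 0]
  ],
  "twist": [
    [0, 0, 0.143],
    [0, 0, 0.143],
    [0, 0, 0.143],
    [0, 0, 0.143],
    [0, 0, 0.143]
  ],
  "grip": [1, 1, 1, 1, 1]
}}

```text
time: 12.65
ee_pos: [0.5438, 0.3253, 0.1129]
tcp_rot: [-180.0, -0.0, -173.4]
wrist_force: [-0.3, -0.3, 0.1]
opening: 0.0853
grasp_force: 0.0
```

{"fn": "move_arm", "kwargs": {
  "offset": [
    [0, 0, 0],
    [0, 0, 0]
  ],
  "twist": [
    [0, 0, 0.14],
    [0, 0, 0]
  ],
  "grip": [1, 1]
}}

```text
time: 12.85
ee_pos: [0.5439, 0.3253, 0.113]
tcp_rot: [-180.0, -0.0, 178.8]
wrist_force: [-0.3, -1.0, 0.7]
opening: 0.0858
grasp_force: 0.0
```

```bash
python3 - <<'E'
from h import *
plan([((.5445,.326,.0505),178.8,0,3)])
o=bot.get_obs(); print(o["ee_pos"].round(4),o["tcp_rot"].round(1))
E
```

```text
-> [0.544, 0.326, 0.05] (178.8, 0, 3) 3 rows; twist [0.0, 0.0, 0.0]
   [[-0.02, 0.02, 2.08], [-0.02, 0.02, 2.08], [-0.03, 0.03, 2.09]]
[0.5439 0.3253 0.113 ] [-180.    -0.   178.8]
```

{"fn": "move_arm", "kwargs": {
  "offset": [
    [0, 0, 2.1],
    [-0.05, 0.05, 2.1],
    [0, 0, 2.05],
    [0, 0, 0],
    [0, 0, 0]
  ],
  "twist": [
    [0, 0, 0],
    [0, 0, 0],
    [0, 0, 0],
    [0, 0, 0],
    [0, 0, 0]
  ],
  "grip": [1, 1, 1, 0, 0],
  "force": 40
}}

```text
time: 13.35
ee_pos: [0.5443, 0.3258, 0.0509]
tcp_rot: [-180.0, -0.0, 179.0]
wrist_force: [0.1, -0.1, 0.7]
opening: 0.0591
grasp_force: 0.0
```

{"fn": "move_arm", "kwargs": {
  "offset": [
    [0, 0, 0],
    [0, 0, 0],
    [0, 0, 0],
    [0, 0, 0],
    [0, 0, 0]
  ],
  "twist": [
    [0, 0, 0],
    [0, 0, 0],
    [0, 0, 0],
    [0, 0, 0],
    [0, 0, 0]
  ],
  "grip": [0, 0, 0, 0, 0]
}}

```text
time: 13.85
ee_pos: [0.545, 0.3262, 0.0519]
tcp_rot: [179.9, 0.1, 178.9]
wrist_force: [0.5, 0.3, 6.2]
opening: 0.0113
grasp_force: 40.8
```

{"fn": "move_arm", "kwargs": {
  "offset": [
    [0, 0, 0],
    [0, 0, 0],
    [0, 0, 0]
  ],
  "twist": [
    [0, 0, 0],
    [0, 0, 0],
    [0, 0, 0]
  ],
  "grip": [0, 0, 0],
  "force": 80
}}

```text
time: 14.15
ee_pos: [0.545, 0.3262, 0.052]
tcp_rot: [179.9, 0.1, 178.9]
wrist_force: [-0.2, -0.2, 5.7]
opening: 0.0108
grasp_force: 79.2
```

```bash
cat >> h.py <<'E'
JIG=np.array([.6288,.0216,np.radians(1.3)])
def tcp_for(nest,X,Z,tilt,sgn,off,dy=0):
    """sgn=+1: tool y = +pull x; off = pull origin in tool frame (m). X,Z mm"""
    O=T(np.array([[X/1000,.111-.074*nest+dy/1000,.010+Z/1000]]),JIG)[0]
    psi=np.degrees(JIG[2])+(90 if sgn>0 else 270); r=rot(psi,sgn*tilt)
    return O-r.apply(off),psi,sgn*tilt
E
python3 - <<'E'
from h import *
off=np.array([.0004,0,.017]); f=lambda X,Z,t:tcp_for(0,X,Z,t,-1,off)
p,r=pose()
A=f(-20,60,0)
plan([((.545,.3262,.15),178.9,0,3),(*A,11),(*f(-20,60,.24),2)])
E
```

```text
-> [0.545, 0.326, 0.15] (178.9, 0, 3) 3 rows; twist [0.0, 0.0, 0.0]
   [[-0.0, 0.0, -3.27], [-0.01, 0.01, -3.27], [-0.0, 0.0, -3.26]]
-> [0.606, 0.133, 0.087] (np.float64(271.3), 0, 11) 11 rows; twist [0.0, 0.0, -0.147]
   [[-0.59, -1.75, 0.57], [-0.33, -1.82, 0.57], [-0.06, -1.85, 0.57], [0.21, -1.83, 0.57], [0.48, -1.78, 0.57]]
   [[0.74, -1.69, 0.57], [0.98, -1.57, 0.57], [1.19, -1.41, 0.57], [1.39, -1.22, 0.57], [1.55, -1.0, 0.58]]
   [[1.68, -0.77, 0.57]]
-> [0.61, 0.133, 0.087] (np.float64(271.3), -0.24, 2) 2 rows; twist [-0.121, 0.0, 0.002]
   [[0.0, -0.2, 0.03], [0.0, -0.2, -0.0]]
```

{"fn": "move_arm", "kwargs": {
  "offset": [
    [0, 0, -1.0],
    [0, 0, -2.5],
    [0, 0, -3.2],
    [0, 0, -3.1],
    [-0.6, -1.75, 0.55]
  ],
  "twist": [
    [0, 0, 0],
    [0, 0, 0],
    [0, 0, 0],
    [0, 0, 0],
    [0, 0, -0.147]
  ],
  "grip": [0, 0, 0, 0, 0]
}}

```text
time: 14.65
ee_pos: [0.5513, 0.3104, 0.149]
tcp_rot: [179.8, 0.4, -172.6]
wrist_force: [1.0, -1.2, -3.2]
opening: 0.0109
grasp_force: 78.4
```

{"fn": "move_arm", "kwargs": {
  "offset": [
    [-0.35, -1.8, 0.55],
    [-0.05, -1.85, 0.55],
    [0.2, -1.85, 0.55],
    [0.5, -1.8, 0.55],
    [0.75, -1.7, 0.55]
  ],
  "twist": [
    [0, 0, -0.147],
    [0, 0, -0.147],
    [0, 0, -0.147],
    [0, 0, -0.147],
    [0, 0, -0.147]
  ],
  "grip": [0, 0, 0, 0, 0]
}}

```text
time: 15.15
ee_pos: [0.5779, 0.219, 0.1154]
tcp_rot: [180.0, -0.1, -130.2]
wrist_force: [-0.5, -0.0, -3.2]
opening: 0.011
grasp_force: 78.3
```

{"fn": "move_arm", "kwargs": {
  "offset": [
    [1.0, -1.55, 0.55],
    [1.2, -1.4, 0.55],
    [1.4, -1.2, 0.55],
    [1.55, -1.0, 0.6],
    [1.7, -0.75, 0.6]
  ],
  "twist": [
    [0, 0, -0.147],
    [0, 0, -0.147],
    [0, 0, -0.147],
    [0, 0, -0.147],
    [0, 0, -0.147]
  ],
  "grip": [0, 0, 0, 0, 0]
}}

```text
time: 15.65
ee_pos: [0.6049, 0.1307, 0.0868]
tcp_rot: [179.9, -0.0, -88.1]
wrist_force: [-0.0, -0.1, -3.4]
opening: 0.0111
grasp_force: 78.3
```

{"fn": "move_arm", "kwargs": {
  "offset": [
    [0, -0.2, 0],
    [0, -0.2, 0],
    [0, 0, 0]
  ],
  "twist": [
    [-0.12, 0, 0],
    [-0.12, 0, 0],
    [0, 0, 0]
  ],
  "grip": [0, 0, 0]
}}

```text
time: 15.95
ee_pos: [0.6096, 0.1311, 0.0802]
tcp_rot: [165.5, -0.1, -88.5]
wrist_force: [-0.2, -0.5, -4.6]
opening: 0.011
grasp_force: 79.0
```

```bash
python3 - <<'E'
from h import *
off=np.array([.0004,0,.017]); f=lambda X,Z,t:tcp_for(0,X,Z,t,-1,off)
o=bot.get_obs(); print(o["ee_pos"].round(4),o["tcp_rot"].round(1),o["opening"],o["grasp_force"],o["q"].round(1)); print(f(-20,60,.24)[0].round(4))
plan([(*f(-20,15,.24),3),(*f(0.5,15,.24),3)])
p=viewer.camera("side"); save(p,"side2"); a=p["color"][150:350,150:390]
cv2.imwrite("pics/m3.png",cv2.resize(a,None,fx=2.5,fy=2.5,interpolation=cv2.INTER_CUBIC)[...,::-1])
E
```

```text
[0.6096 0.1311 0.0802] [ 1.655e+02 -1.000e-01 -8.850e+01] 0.010967653598002607 79.01053547859192 [ 11.1  30.   22.8  97.1   2.3 -80.7]
[0.6103 0.1326 0.0865]
-> [0.61, 0.133, 0.042] (np.float64(271.3), -0.24, 3) 3 rows; twist [0.004, 0.0, 0.0]
   [[-0.05, -0.35, 1.24], [-0.05, -0.34, 1.24], [-0.06, -0.34, 1.25]]
-> [0.631, 0.133, 0.042] (np.float64(271.3), -0.24, 3) 3 rows; twist [0.0, 0.0, 0.0]
   [[0.0, -0.66, -0.16], [0.0, -0.66, -0.17], [0.01, -0.67, -0.16]]
```

View pics/m3.png

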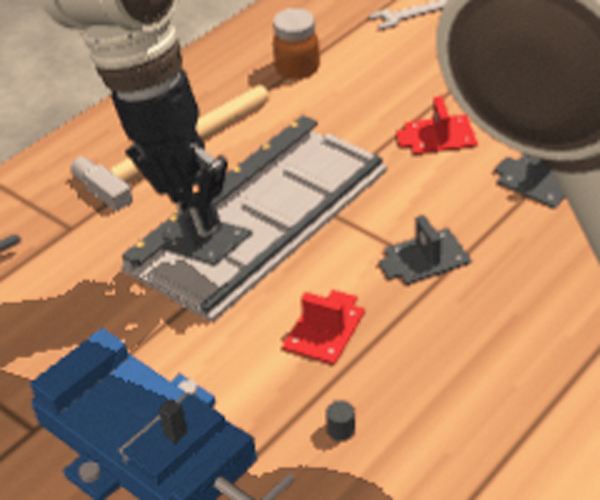

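Pull_a is held and tilted over nest 0, tongue towards the rear lip. Now lowering it.

{"fn": "move_arm", "kwargs": {
  "offset": [
    [-0.05, -0.35, 1.25],
    [-0.05, -0.35, 1.25],
    [-0.05, -0.35, 1.0],
    [0, 0, 0],
    [0, 0, 0]
  ],
  "twist": [
    [0.004, 0, 0],
    [0.004, 0, 0],
    [0.004, 0, 0],
    [0, 0, 0],
    [0, 0, 0]
  ],
  "grip": [0, 0, 0, 0, 0]
}}

```text
time: 16.5
ee_pos: [0.6106, 0.1333, 0.0513]
tcp_rot: [167.0, 0.0, -88.5]
wrist_force: [-0.9, -0.0, -2.9]
opening: 0.0106
grasp_force: 79.1
```

```bash
python3 - <<'E'
from h import *
off=np.array([.0004,0,.017]); f=lambda X,Z,t:tcp_for(0,X,Z,t,-1,off)
o=bot.get_obs(); print(o["ee_pos"].round(4),o["tcp_rot"].round(1),o["wrist_force"].round(1)); print(f(-20,15,.24)[0].round(4))
plan([(*f(-20,15,.24),1),(*f(0.5,15,.24),3)])
E
```

```text
[0.6106 0.1333 0.0513] [167.    0.  -88.5] [-0.9 -0.  -2.9]
[0.6103 0.1326 0.0415]
-> [0.61, 0.133, 0.042] (np.float64(271.3), -0.24, 1) 1 rows; twist [-0.013, 0.0, 0.004]
   [[0.07, -0.19, 0.96]]
-> [0.631, 0.133, 0.042] (np.float64(271.3), -0.24, 3) 3 rows; twist [0.0, 0.0, 0.0]
   [[-0.0, -0.66, -0.16], [-0.0, -0.67, -0.16], [-0.0, -0.66, -0.16]]
```

{"fn": "move_arm", "kwargs": {
  "offset": [
    [0.05, -0.2, 0.95],
    [0, 0, 0],
    [0, 0, 0],
    [0, 0, 0],
    [0, 0, 0]
  ],
  "twist": [
    [-0.013, 0, 0.004],
    [0, 0, 0],
    [0, 0, 0],
    [0, 0, 0],
    [0, 0, 0]
  ],
  "grip": [0, 0, 0, 0, 0]
}}

```text
time: 17.0
ee_pos: [0.611, 0.1327, 0.0409]
tcp_rot: [166.2, -0.0, -88.7]
wrist_force: [0.6, 0.3, -4.2]
opening: 0.0109
grasp_force: 81.9
```

```bash
python3 - <<'E'
from h import *
off=np.array([.0004,0,.017]); f=lambda X,Z,t:tcp_for(0,X,Z,t,-1,off)
o=bot.get_obs(); print(o["ee_pos"].round(4),o["tcp_rot"].round(1),o["wrist_force"].round(1)); print(f(-20,15,.24)[0].round(4))
plan([(*f(0.5,15,.24),4)])
E
```

```text
[0.611  0.1327 0.0409] [166.2  -0.  -88.7] [ 0.6  0.3 -4.2]
[0.6103 0.1326 0.0415]
-> [0.631, 0.133, 0.042] (np.float64(271.3), -0.24, 4) 4 rows; twist [0.0, 0.0, 0.0]
   [[0.0, -0.48, -0.13], [0.0, -0.48, -0.13], [0.0, -0.47, -0.13], [0.01, -0.48, -0.14]]
```

{"fn": "move_arm", "kwargs": {
  "offset": [
    [0, -0.5, -0.15],
    [0, -0.45, -0.15],
    [0, -0.5, -0.1],
    [0, -0.45, -0.1],
    [0, 0, 0]
  ],
  "twist": [
    [0, 0, 0],
    [0, 0, 0],
    [0, 0, 0],
    [0, 0, 0],
    [0, 0, 0]
  ],
  "grip": [0, 0, 0, 0, 0]
}}

```text
time: 17.5
ee_pos: [0.6311, 0.1331, 0.0408]
tcp_rot: [166.2, -0.1, -88.7]
wrist_force: [-0.6, -1.5, -3.7]
opening: 0.0113
grasp_force: 82.2
```

{"fn": "move_arm", "kwargs": {
  "offset": [
    [0, 0, 0],
    [0, 0, 0],
    [0, 0, 0]
  ],
  "twist": [
    [0, 0, 0],
    [0, 0, 0],
    [0, 0, 0]
  ],
  "grip": [0, 0, 0]
}}

```text
time: 17.8
ee_pos: [0.6304, 0.1332, 0.0412]
tcp_rot: [166.2, -0.1, -88.7]
wrist_force: [0.5, 0.0, -3.3]
opening: 0.0108
grasp_force: 82.2
```

```bash
python3 - <<'E'
from h import *
off=np.array([.0004,0,.017]); f=lambda X,t,g=1.0:tcp_for(0,X,54*np.sin(t)+g,t,-1,off)
o=bot.get_obs(); print(o["ee_pos"].round(4),o["tcp_rot"].round(1),o["wrist_force"].round(1)); print(tcp_for(0,.5,15,.24,-1,off)[0].round(4))
plan([(*f(0.3,.18),1),(*f(0,.12),1),(*f(0,.06),1),(*f(0,0.0),1),(*f(0,0,-.5),1)])
E
```

```text
[0.6304 0.1332 0.0412] [ 1.662e+02 -1.000e-01 -8.870e+01] [ 0.5  0.  -3.3]
[0.6308 0.1331 0.0415]
-> [0.63, 0.133, 0.037] (np.float64(271.3), -0.18, 1) 1 rows; twist [0.061, 0.0, 0.0]
   [[0.01, -0.02, 0.39]]
-> [0.628, 0.133, 0.034] (np.float64(271.3), -0.12, 1) 1 rows; twist [0.06, 0.0, 0.0]
   [[0.0, 0.08, 0.32]]
-> [0.627, 0.133, 0.031] (np.float64(271.3), -0.06, 1) 1 rows; twist [0.06, 0.0, 0.0]
   [[0.0, 0.06, 0.32]]
-> [0.626, 0.133, 0.028] (np.float64(271.3), -0.0, 1) 1 rows; twist [0.06, 0.0, 0.0]
   [[0.0, 0.08, 0.33]]
-> [0.626, 0.133, 0.027] (np.float64(271.3), 0, 1) 1 rows; twist [0.0, 0.0, 0.0]
   [[0.0, 0.0, 0.15]]
```

Slid under without contact. Now the swing down.

{"fn": "move_arm", "kwargs": {
  "offset": [
    [0, 0, 0.4],
    [0, 0.1, 0.3],
    [0, 0.05, 0.3],
    [0, 0.1, 0.35],
    [0, 0, 0]
  ],
  "twist": [
    [0.061, 0, 0],
    [0.06, 0, 0],
    [0.06, 0, 0],
    [0.06, 0, 0],
    [0, 0, 0]
  ],
  "grip": [0, 0, 0, 0, 0]
}}

```text
time: 18.3
ee_pos: [0.6241, 0.1329, 0.0281]
tcp_rot: [180.0, -0.1, -88.7]
wrist_force: [-1.0, -1.5, -3.1]
opening: 0.0108
grasp_force: 82.1
```

{"fn": "move_arm", "kwargs": {
  "offset": [
    [0, 0, 0],
    [0, 0, 0.1],
    [0, 0, 0],
    [0, 0, 0]
  ],
  "twist": [
    [0, 0, 0],
    [0, 0, 0],
    [0, 0, 0],
    [0, 0, 0]
  ],
  "grip": [0, 0, 0, 0]
}}

```text
time: 18.7
ee_pos: [0.6265, 0.1331, 0.027]
tcp_rot: [180.0, -0.1, -88.7]
wrist_force: [0.3, -0.6, -3.0]
opening: 0.0106
grasp_force: 82.6
```

{"fn": "move_arm", "kwargs": {
  "offset": [
    [0, 0, 0.1],
    [0, 0, 0.05],
    [0, 0, 0],
    [0, 0, 0]
  ],
  "twist": [
    [0, 0, 0],
    [0, 0, 0],
    [0, 0, 0],
    [0, 0, 0]
  ],
  "grip": [0, 0, 0, 0]
}}

```text
time: 19.1
ee_pos: [0.6265, 0.133, 0.0269]
tcp_rot: [-179.9, -0.0, -88.7]
wrist_force: [-2.7, -1.3, 6.5]
opening: 0.0109
grasp_force: 83.7
```

{"fn": "move_arm", "kwargs": {
  "offset": [
    [0, 0, 0],
    [0, 0, 0],
    [0, 0, 0],
    [0, 0, -3.0],
    [0, 0, -4.0]
  ],
  "twist": [
    [0, 0, 0],
    [0, 0, 0],
    [0, 0, 0],
    [0, 0, 0],
    [0, 0, 0]
  ],
  "grip": [0.4, 0.4, 0.4, 0.4, 1]
}}

```text
time: 19.6
ee_pos: [0.6246, 0.1328, 0.0939]
tcp_rot: [179.7, -0.1, -88.7]
wrist_force: [0.6, 0.5, 0.5]
opening: 0.0471
grasp_force: 0.0
```

```bash
cat >> h.py <<'E'
def pullfit(p,xy,psis=(-60,-20,20,60),z=0):
    c=project(p,np.array([[xy[0],xy[1],.02+z]]))[0].astype(int); w=34; roi=(c[0]-w,c[1]-w,c[0]+w,c[1]+w)
    m=greymask(p); lab=cv2.connectedComponents((m>.4).astype(np.uint8))[1]; sub=lab[c[1]-8:c[1]+8,c[0]-8:c[0]+8]; k=np.bincount(sub[sub>0]).argmax()
    m=cv2.morphologyEx((lab==k).astype(np.uint8),cv2.MORPH_CLOSE,np.ones((5,5))).astype(float)
    x,e=min([fit(p,m,PULL,(xy[0],xy[1],a),z,roi) for a in np.radians(psis)],key=lambda r:r[1])
    return x,e
E
python3 - <<'E'
from h import *
for n in ["side","top"]:
    p=viewer.camera(n); save(p,n+"3"); np.savez(n+"3.npz",**p)
    print([np.round(d["position"]).tolist()+[round(d["p"],2)]+np.round(onplane(p,d["position"],0.0)[:2],3).tolist() for d in finder.pinpoint(p,"pull_a")])
    try: x,e=pullfit(p,(.445,-.044)); print(n,x[:2].round(4),np.degrees(x[2]).round(1),round(e,3))
    except Exception as ex: print(ex)
E
```

```text
[[232.0, 259.0, 0.94, 0.627, 0.123], [367.0, 223.0, 0.91, 0.414, -0.227], [355.0, 174.0, 0.81, 0.581, -0.414], [280.0, 283.0, 0.76, 0.465, 0.112], [323.0, 248.0, 0.66, 0.454, -0.061], [328.0, 204.0, 0.55, 0.557, -0.23]]
side [ 0.4491 -0.0451] 61.7 0.13
[[411.0, 264.0, 0.96, 0.423, -0.216], [338.0, 255.0, 0.91, 0.446, -0.043], [478.0, 338.0, 0.89, 0.246, -0.366], [412.0, 208.0, 0.76, 0.555, -0.225], [483.0, 193.0, 0.59, 0.591, -0.399], [295.0, 184.0, 0.17, 0.619, 0.055]]
top [ 0.4454 -0.0429] 61.9 0.103
```

```bash
python3 - <<'E'
from h import *
plan([((.447,-.044,.11),242,0),((.447,-.044,.020),242,0,2)])
E
```

```text
-> [0.447, -0.044, 0.11] (242, 0) 6 rows; twist [0.0, 0.0, 0.085]
   [[2.89, 3.06, -0.23], [3.13, 2.8, -0.23], [3.36, 2.53, -0.23], [3.57, 2.23, -0.22], [3.74, 1.93, -0.23]]
   [[3.89, 1.6, -0.22]]
-> [0.447, -0.044, 0.02] (242, 0, 2) 2 rows; twist [0.0, 0.0, 0.0]
   [[0.0, 0.01, 4.5], [0.01, 0.0, 4.5]]
```

{"fn": "move_arm", "kwargs": {
  "offset": [
    [2.9, 3.05, -0.2],
    [3.15, 2.8, -0.2],
    [3.35, 2.55, -0.2],
    [3.55, 2.25, -0.2],
    [3.75, 1.95, -0.2]
  ],
  "twist": [
    [0, 0, 0.085],
    [0, 0, 0.085],
    [0, 0, 0.085],
    [0, 0, 0.085],
    [0, 0, 0.085]
  ],
  "grip": [1, 1, 1, 1, 1]
}}

```text
time: 20.3
ee_pos: [0.4738, -0.0154, 0.1043]
tcp_rot: [179.9, -0.1, -113.2]
wrist_force: [0.1, -0.1, 1.6]
opening: 0.0855
grasp_force: 0.0
```

{"fn": "move_arm", "kwargs": {
  "offset": [
    [3.9, 1.6, -0.2],
    [0, 0, 0],
    [0, 0, 0],
    [0, 0, 0]
  ],
  "twist": [
    [0, 0, 0.085],
    [0, 0, 0],
    [0, 0, 0],
    [0, 0, 0]
  ],
  "grip": [1, 1, 1, 1]
}}

```text
time: 20.7
ee_pos: [0.446, -0.0438, 0.1071]
tcp_rot: [180.0, -0.1, -117.9]
wrist_force: [0.6, 0.2, -0.4]
opening: 0.0853
grasp_force: 0.0
```

```bash
python3 - <<'E'
from h import *
o=bot.get_obs(); print(o["ee_pos"].round(4),o["tcp_rot"].round(1))
plan([((.447,-.044,.020),242,0,2)])
E
```

```text
[ 0.446  -0.0438  0.1071] [ 1.800e+02 -1.000e-01 -1.179e+02]
-> [0.447, -0.044, 0.02] (242, 0, 2) 2 rows; twist [0.0, 0.0, 0.0]
   [[-0.02, -0.05, 4.36], [-0.02, -0.05, 4.35]]
```

{"fn": "move_arm", "kwargs": {
  "offset": [
    [0, -0.05, 4.3],
    [0, -0.05, 4.4],
    [0, 0, 0],
    [0, 0, 0],
    [0, 0, 0]
  ],
  "twist": [
    [0, 0, 0],
    [0, 0, 0],
    [0, 0, 0],
    [0, 0, 0],
    [0, 0, 0]
  ],
  "grip": [1, 1, 1, 0, 0],
  "force": 20
}}

```text
time: 21.2
ee_pos: [0.4481, -0.0445, 0.0229]
tcp_rot: [-179.9, 0.0, -117.9]
wrist_force: [-0.4, 0.7, 0.5]
opening: 0.0592
grasp_force: 0.0
```

{"fn": "move_arm", "kwargs": {
  "offset": [
    [0, 0, 0],
    [0, 0, 0],
    [0, 0, 0],
    [0, 0, 0],
    [0, 0, 0]
  ],
  "twist": [
    [0, 0, 0],
    [0, 0, 0],
    [0, 0, 0],
    [0, 0, 0],
    [0, 0, 0]
  ],
  "grip": [0, 0, 0, 0, 0]
}}

```text
time: 21.7
ee_pos: [0.448, -0.0446, 0.023]
tcp_rot: [-179.8, 0.1, -117.9]
wrist_force: [-1.1, 2.0, 6.4]
opening: 0.0434
grasp_force: 21.1
```

{"fn": "move_arm", "kwargs": {
  "offset": [
    [0, 0, 0],
    [0, 0, 0],
    [0, 0, 0],
    [0, 0, -3.0],
    [0, 0, -3.0]
  ],
  "twist": [
    [0, 0, 0],
    [0, 0, 0],
    [0, 0, 0],
    [0, 0, 0],
    [0, 0, 0]
  ],
  "grip": [1, 1, 1, 1, 1]
}}

```text
time: 22.2
ee_pos: [0.4459, -0.0446, 0.0809]
tcp_rot: [179.9, -0.1, -117.9]
wrist_force: [-0.3, -0.9, 0.0]
opening: 0.0855
grasp_force: 0.0
```

{"fn": "move_arm", "kwargs": {
  "offset": [
    [0, 0, 0],
    [0, 0, 0],
    [0, 0, 0],
    [0, 0, 0],
    [0, 0, 0]
  ],
  "twist": [
    [0, 0, 0.143],
    [0, 0, 0.143],
    [0, 0, 0.143],
    [0, 0, 0.143],
    [0, 0, 0.143]
  ],
  "grip": [1, 1, 1, 1, 1]
}}

```text
time: 22.7
ee_pos: [0.4467, -0.0447, 0.0808]
tcp_rot: [-180.0, -0.0, -159.2]
wrist_force: [0.2, 0.4, -0.2]
opening: 0.0856
grasp_force: 0.0
```

{"fn": "move_arm", "kwargs": {
  "offset": [
    [0, 0, 0],
    [0, 0, 0],
    [0, 0, 0],
    [0, 0, 0],
    [0, 0, 0]
  ],
  "twist": [
    [0, 0, 0.143],
    [0, 0, 0.143],
    [0, 0, 0.143],
    [0, 0, 0.143],
    [0, 0, 0.143]
  ],
  "grip": [1, 1, 1, 1, 1]
}}

```text
time: 23.2
ee_pos: [0.4466, -0.0447, 0.0807]
tcp_rot: [-179.9, 0.0, 159.8]
wrist_force: [0.0, 0.8, 0.2]
opening: 0.0854
grasp_force: 0.0
```

{"fn": "move_arm", "kwargs": {
  "offset": [
    [0, 0, 0],
    [0, 0, 0],
    [0, 0, 0]
  ],
  "twist": [
    [0, 0, 0.141],
    [0, 0, 0],
    [0, 0, 0]
  ],
  "grip": [1, 1, 1]
}}

```text
time: 23.5
ee_pos: [0.4467, -0.0447, 0.0808]
tcp_rot: [-179.9, 0.0, 152.3]
wrist_force: [0.6, -0.5, 0.2]
opening: 0.0853
grasp_force: 0.0
```

{"fn": "move_arm", "kwargs": {
  "offset": [
    [0, 0, 3.0],
    [0, 0, 3.2],
    [0, 0, 0],
    [0, 0, 0]
  ],
  "twist": [
    [0, 0, 0],
    [0, 0, 0],
    [0, 0, 0],
    [0, 0, 0]
  ],
  "grip": [1, 1, 1, 1]
}}

```text
time: 23.9
ee_pos: [0.4464, -0.0447, 0.0192]
tcp_rot: [-179.9, -0.0, 152.2]
wrist_force: [-0.2, 0.2, 0.7]
opening: 0.0854
grasp_force: 0.0
```

{"fn": "move_arm", "kwargs": {
  "offset": [
    [0, 0, 0],
    [0, 0, 0],
    [0, 0, 0],
    [0, 0, 0],
    [0, 0, 0]
  ],
  "twist": [
    [0, 0, 0],
    [0, 0, 0],
    [0, 0, 0],
    [0, 0, 0],
    [0, 0, 0]
  ],
  "grip": [0, 0, 0, 0, 0],
  "force": 40
}}

```text
time: 24.4
ee_pos: [0.4469, -0.0447, 0.0191]
tcp_rot: [-180.0, 0.0, 152.1]
wrist_force: [-0.2, 0.9, 1.4]
opening: 0.0123
grasp_force: 0.0
```

{"fn": "move_arm", "kwargs": {
  "offset": [
    [0, 0, 0],
    [0, 0, 0],
    [0, 0, 0],
    [0, 0, 0],
    [0, 0, 0]
  ],
  "twist": [
    [0, 0, 0],
    [0, 0, 0],
    [0, 0, 0],
    [0, 0, 0],
    [0, 0, 0]
  ],
  "grip": [0, 0, 0, 0, 0],
  "force": 80
}}

```text
time: 24.9
ee_pos: [0.447, -0.0447, 0.0193]
tcp_rot: [-180.0, 0.1, 152.1]
wrist_force: [-0.5, 0.8, 5.8]
opening: 0.0105
grasp_force: 79.1
```

```bash
python3 - <<'E'
from h import *
o=bot.get_obs(); p,r=pose(o); print(p.round(4),o["tcp_rot"].round(1),o["opening"],o["grasp_force"])
d=r.inv().apply(np.array([.448,-.0446,0])-p); print("pull in tool",d.round(4))
off=np.array([d[0],0,p[2]]); print("off",off.round(4))
f=lambda X,Z,t:tcp_for(1,X,Z,t,1,off)
w=p.copy(); w[2]+=.08
plan([(w,o["tcp_rot"][2],0,3),(*f(-20,70,0),8),(*f(-20,50,.24),2)])
E
```

```text
[ 0.447  -0.0447  0.0193] [-1.800e+02  1.000e-01  1.521e+02] 0.010528646569575776 79.12608861923218
pull in tool [-0.0008  0.0006  0.0193]
off [-0.0008  0.      0.0193]
-> [0.447, -0.045, 0.099] (np.float64(152.06628496320235), 0, 3) 3 rows; twist [0.0, 0.0, 0.0]
   [[-0.0, -0.0, -2.67], [-0.0, -0.0, -2.66], [-0.01, -0.0, -2.67]]
-> [0.608, 0.059, 0.099] (np.float64(91.3), 0, 8) 8 rows; twist [0.0, 0.0, 0.133]
   [[-1.17, 2.09, 0.0], [-0.88, 2.22, 0.0], [-0.58, 2.32, 0.0], [-0.27, 2.38, 0.0], [0.05, 2.39, 0.0]]
   [[0.37, 2.37, 0.0], [0.67, 2.29, 0.0], [0.98, 2.19, 0.0]]
-> [0.613, 0.059, 0.079] (np.float64(91.3), 0.24, 2) 2 rows; twist [0.12, 0.0, -0.002]
   [[0.0, 0.23, 1.03], [-0.0, 0.35, 0.99]]
```

{"fn": "move_arm", "kwargs": {
  "offset": [
    [0, 0, -2.0],
    [0, 0, -3.0],
    [0, 0, -3.0],
    [-1.15, 2.1, 0],
    [-0.9, 2.2, 0]
  ],
  "twist": [
    [0, 0, 0],
    [0, 0, 0],
    [0, 0, 0],
    [0, 0, 0.133],
    [0, 0, 0.133]
  ],
  "grip": [0, 0, 0, 0, 0]
}}

```text
time: 25.4
ee_pos: [0.4874, -0.0187, 0.0994]
tcp_rot: [-180.0, 0.1, 136.5]
wrist_force: [-0.2, -0.1, -3.0]
opening: 0.0106
grasp_force: 78.5
```

{"fn": "move_arm", "kwargs": {
  "offset": [
    [-0.6, 2.3, 0],
    [-0.25, 2.4, 0],
    [0.05, 2.4, 0],
    [0.35, 2.35, 0],
    [0.65, 2.3, 0]
  ],
  "twist": [
    [0, 0, 0.133],
    [0, 0, 0.133],
    [0, 0, 0.133],
    [0, 0, 0.133],
    [0, 0, 0.133]
  ],
  "grip": [0, 0, 0, 0, 0]
}}

```text
time: 25.9
ee_pos: [0.5878, 0.0461, 0.0976]
tcp_rot: [-179.9, 0.0, 98.4]
wrist_force: [-1.0, -1.0, -3.3]
opening: 0.0105
grasp_force: 78.5
```

{"fn": "move_arm", "kwargs": {
  "offset": [
    [1.0, 2.2, 0],
    [0, 0.2, 1.0],
    [0, 0.35, 1.0],
    [0, 0, 0],
    [0, 0, 0]
  ],
  "twist": [
    [0, 0, 0.133],
    [0.12, 0, 0],
    [0.12, 0, 0],
    [0, 0, 0],
    [0, 0, 0]
  ],
  "grip": [0, 0, 0, 0, 0]
}}

```text
time: 26.4
ee_pos: [0.6118, 0.0587, 0.0752]
tcp_rot: [-166.0, 0.1, 91.1]
wrist_force: [-0.3, 0.3, -2.7]
opening: 0.0108
grasp_force: 79.2
```

{"fn": "move_arm", "kwargs": {
  "offset": [
    [0, 0, 0],
    [0, 0, 0]
  ],
  "twist": [
    [0, 0, 0],
    [0, 0, 0]
  ],
  "grip": [0, 0]
}}

```text
time: 26.6
ee_pos: [0.6121, 0.0588, 0.0815]
tcp_rot: [-166.6, 0.0, 91.1]
wrist_force: [-0.2, 0.1, -4.7]
opening: 0.0106
grasp_force: 79.2
```

```bash
python3 - <<'E'
from h import *
off=np.array([-.0008,0,.0193])
f=lambda X,Z,t:tcp_for(1,X,Z,t,1,off)
o=bot.get_obs(); print(o["ee_pos"].round(4),o["tcp_rot"].round(1),o["opening"],o["wrist_force"].round(1)); print(f(-20,50,.24)[0].round(4))
plan([(*f(-20,15,.24),3)])
E
```

```text
[0.6121 0.0588 0.0815] [-166.6    0.    91.1] 0.01057876709355881 [-0.2  0.1 -4.7]
[0.6125 0.059  0.0787]
-> [0.613, 0.059, 0.044] (np.float64(91.3), 0.24, 3) 3 rows; twist [0.002, 0.0, 0.0]
   [[0.01, 0.31, 1.22], [0.01, 0.31, 1.22], [0.01, 0.31, 1.22]]
```

{"fn": "move_arm", "kwargs": {
  "offset": [
    [0, 0.3, 1.2],
    [0, 0.3, 1.2],
    [0, 0.3, 1.1],
    [0, 0, 0],
    [0, 0, 0]
  ],
  "twist": [
    [0, 0, 0],
    [0, 0, 0],
    [0, 0, 0],
    [0, 0, 0],
    [0, 0, 0]
  ],
  "grip": [0, 0, 0, 0, 0]
}}

```text
time: 27.1
ee_pos: [0.6122, 0.0587, 0.0416]
tcp_rot: [-166.2, 0.1, 91.1]
wrist_force: [-0.3, 0.3, -2.9]
opening: 0.0107
grasp_force: 79.5
```

{"fn": "move_arm", "kwargs": {
  "offset": [
    [0, 0, 0],
    [0, 0, 0],
    [0, 0, 0]
  ],
  "twist": [
    [0, 0, 0],
    [0, 0, 0],
    [0, 0, 0]
  ],
  "grip": [0, 0, 0]
}}

```text
time: 27.4
ee_pos: [0.6124, 0.0588, 0.0419]
tcp_rot: [-166.2, 0.1, 91.1]
wrist_force: [-0.8, 0.1, -3.7]
opening: 0.0104
grasp_force: 79.5
```

```bash
python3 - <<'E'
from h import *
off=np.array([-.0008,0,.0193])
f=lambda X,Z,t:tcp_for(1,X,Z,t,1,off)
o=bot.get_obs(); print(o["ee_pos"].round(4),o["tcp_rot"].round(1),o["opening"],o["wrist_force"].round(1)); print(f(-20,15,.24)[0].round(4))
plan([(*f(.5,15,.24),4)])
E
```

```text
[0.6124 0.0588 0.0419] [-1.662e+02  1.000e-01  9.110e+01] 0.010434311761956257 [-0.8  0.1 -3.7]
[0.6125 0.059  0.0437]
-> [0.633, 0.06, 0.044] (np.float64(91.3), 0.24, 4) 4 rows; twist [0.0, 0.0, 0.0]
   [[0.01, 0.49, -0.17], [0.01, 0.49, -0.17], [0.01, 0.49, -0.17], [0.0, 0.49, -0.17]]
```

{"fn": "move_arm", "kwargs": {
  "offset": [
    [0, 0, -0.2],
    [0, 0.5, -0.1],
    [0, 0.5, -0.1],
    [0, 0.5, -0.15],
    [0, 0.5, -0.15]
  ],
  "twist": [
    [0, 0, 0],
    [0, 0, 0],
    [0, 0, 0],
    [0, 0, 0],
    [0, 0, -0.003]
  ],
  "grip": [0, 0, 0, 0, 0]
}}

```text
time: 27.9
ee_pos: [0.6341, 0.0592, 0.0441]
tcp_rot: [-166.2, 0.0, 91.3]
wrist_force: [0.5, -0.0, -3.3]
opening: 0.0107
grasp_force: 79.5
```

{"fn": "move_arm", "kwargs": {
  "offset": [
    [0, 0, 0],
    [0, 0, 0],
    [0, 0, 0],
    [0, 0, 0]
  ],
  "twist": [
    [0, 0, 0],
    [0, 0, 0],
    [0, 0, 0],
    [0, 0, 0]
  ],
  "grip": [0, 0, 0, 0]
}}

```text
time: 28.3
ee_pos: [0.6334, 0.0592, 0.0443]
tcp_rot: [-166.2, 0.0, 91.3]
wrist_force: [-0.3, 0.6, -3.4]
opening: 0.0105
grasp_force: 79.4
```

```bash
python3 - <<'E'
from h import *
off=np.array([-.0008,0,.0193])
f=lambda X,t,g=1.0:tcp_for(1,X,54*np.sin(t)+g,t,1,off)
o=bot.get_obs(); print(o["ee_pos"].round(4),o["tcp_rot"].round(1),o["wrist_force"].round(1)); print(tcp_for(1,.5,15,.24,1,off)[0].round(4))
plan([(*f(0.3,.18),1),(*f(0,.12),1),(*f(0,.06),1),(*f(0,0.0),1),(*f(0,0,-1),1)])
E
```

```text
[0.6334 0.0592 0.0443] [-166.2    0.    91.3] [-0.3  0.6 -3.4]
[0.633  0.0595 0.0437]
-> [0.632, 0.059, 0.04] (np.float64(91.3), 0.18, 1) 1 rows; twist [-0.06, 0.0, 0.0]
   [[0.03, -0.06, 0.49]]
-> [0.63, 0.059, 0.037] (np.float64(91.3), 0.12, 1) 1 rows; twist [-0.06, 0.0, 0.0]
   [[0.0, -0.08, 0.32]]
-> [0.629, 0.059, 0.034] (np.float64(91.3), 0.06, 1) 1 rows; twist [-0.06, 0.0, 0.0]
   [[0.0, -0.08, 0.33]]
-> [0.628, 0.059, 0.03] (np.float64(91.3), 0.0, 1) 1 rows; twist [-0.06, 0.0, 0.0]
   [[0.0, -0.1, 0.32]]
-> [0.628, 0.059, 0.028] (np.float64(91.3), 0, 1) 1 rows; twist [0.0, 0.0, 0.0]
   [[0.0, 0.0, 0.2]]
```

{"fn": "move_arm", "kwargs": {
  "offset": [
    [0.05, -0.05, 0.5],
    [0, -0.1, 0.3],
    [0, -0.1, 0.3],
    [0, -0.1, 0.35],
    [0, 0, 0]
  ],
  "twist": [
    [-0.06, 0, 0],
    [-0.06, 0, 0],
    [-0.06, 0, 0],
    [-0.06, 0, 0],
    [0, 0, 0]
  ],
  "grip": [0, 0, 0, 0, 0]
}}

```text
time: 28.8
ee_pos: [0.6259, 0.0595, 0.0304]
tcp_rot: [-180.0, 0.0, 91.3]
wrist_force: [0.1, 0.1, -3.2]
opening: 0.0103
grasp_force: 79.7
```

{"fn": "move_arm", "kwargs": {
  "offset": [
    [0, 0, 0],
    [0, 0, 0],
    [0, 0, 0.2],
    [0, 0, 0],
    [0, 0, 0]
  ],
  "twist": [
    [0, 0, 0],
    [0, 0, 0],
    [0, 0, 0],
    [0, 0, 0],
    [0, 0, 0]
  ],
  "grip": [0, 0, 0, 0, 0]
}}

```text
time: 29.3
ee_pos: [0.6287, 0.0596, 0.0294]
tcp_rot: [180.0, 0.0, 91.3]
wrist_force: [-2.4, 0.6, 5.6]
opening: 0.011
grasp_force: 81.1
```

{"fn": "move_arm", "kwargs": {
  "offset": [
    [0, 0, 0],
    [0, 0, 0],
    [0, 0, 0],
    [0, 0, -3.0],
    [0, 0, -4.0]
  ],
  "twist": [
    [0, 0, 0],
    [0, 0, 0],
    [0, 0, 0],
    [0, 0, 0],
    [0, 0, 0]
  ],
  "grip": [0.4, 0.4, 0.4, 0.4, 1]
}}

```text
time: 29.8
ee_pos: [0.6264, 0.0594, 0.0968]
tcp_rot: [-179.7, 0.0, 91.3]
wrist_force: [0.8, 0.3, 0.0]
opening: 0.0473
grasp_force: 0.0
```

```bash
python3 - <<'E'
from h import *
for n in ["side","top"]:
    p=viewer.camera(n); save(p,n+"4"); np.savez(n+"4.npz",**p)
    print([np.round(d["position"]).tolist()+[round(d["p"],2)]+np.round(onplane(p,d["position"],0.0)[:2],3).tolist() for d in finder.pinpoint(p,"pull_a")])
    for xy in((.418,-.2245),(.587,-.399)):
        try: x,e=pullfit(p,xy); print(n,x[:2].round(4),np.degrees(x[2]).round(1),round(e,3))
        except Exception as ex: print(ex)
E
```

```text
[[363.0, 220.0, 0.96, 0.43, -0.232], [356.0, 173.0, 0.94, 0.581, -0.421], [328.0, 206.0, 0.93, 0.552, -0.225], [248.0, 242.0, 0.84, 0.638, 0.046], [281.0, 280.0, 0.83, 0.47, 0.1], [233.0, 260.0, 0.82, 0.621, 0.122]]
side [ 0.4204 -0.2262] 0.2 0.123
side [ 0.5889 -0.3993] -8.4 0.141
[[483.0, 192.0, 0.84, 0.592, -0.401], [414.0, 266.0, 0.64, 0.418, -0.223], [412.0, 205.0, 0.64, 0.565, -0.224], [480.0, 336.0, 0.6, 0.25, -0.372]]
top [ 0.4167 -0.2228] 1.3 0.106
top [ 0.5846 -0.3962] -9.1 0.165
```

```bash
python3 - <<'E'
from h import *
plan([((.418,-.2245,.10),181,0,11)])
E
```

```text
-> [0.418, -0.224, 0.1] (181, 0, 11) 11 rows; twist [0.0, 0.0, -0.142]
   [[-2.54, -1.97, -0.01], [-2.24, -2.31, -0.01], [-1.89, -2.6, -0.01], [-1.5, -2.84, -0.01], [-1.08, -3.03, -0.01]]
   [[-0.64, -3.15, -0.01], [-0.19, -3.21, -0.01], [0.27, -3.2, -0.01], [0.72, -3.13, -0.0], [1.15, -3.0, -0.01]]
   [[1.57, -2.81, -0.0]]
```

{"fn": "move_arm", "kwargs": {
  "offset": [
    [-2.55, -1.95, 0],
    [-2.25, -2.3, 0],
    [-1.9, -2.6, 0],
    [-1.5, -2.85, 0],
    [-1.1, -3.05, 0]
  ],
  "twist": [
    [0, 0, -0.142],
    [0, 0, -0.142],
    [0, 0, -0.142],
    [0, 0, -0.142],
    [0, 0, -0.142]
  ],
  "grip": [1, 1, 1, 1, 1]
}}

```text
time: 30.5
ee_pos: [0.5308, -0.071, 0.0969]
tcp_rot: [-179.9, -0.1, 132.3]
wrist_force: [0.1, -0.4, 0.5]
opening: 0.0855
grasp_force: 0.0
```

{"fn": "move_arm", "kwargs": {
  "offset": [
    [-0.65, -3.15, 0],
    [-0.2, -3.2, 0],
    [0.25, -3.2, 0],
    [0.7, -3.15, 0],
    [1.15, -3.0, 0]
  ],
  "twist": [
    [0, 0, -0.142],
    [0, 0, -0.142],
    [0, 0, -0.142],
    [0, 0, -0.142],
    [0, 0, -0.142]
  ],
  "grip": [1, 1, 1, 1, 1]
}}

```text
time: 31.0
ee_pos: [0.4357, -0.2004, 0.0972]
tcp_rot: [180.0, -0.1, 173.0]
wrist_force: [0.3, -0.2, -0.2]
opening: 0.0861
grasp_force: 0.0
```

{"fn": "move_arm", "kwargs": {
  "offset": [
    [1.55, -2.8, 0],
    [0, 0, 0],
    [0, 0, 0],
    [0, 0, 0]
  ],
  "twist": [
    [0, 0, -0.142],
    [0, 0, 0],
    [0, 0, 0],
    [0, 0, 0]
  ],
  "grip": [1, 1, 1, 1]
}}

```text
time: 31.4
ee_pos: [0.4183, -0.2249, 0.0979]
tcp_rot: [180.0, -0.1, -179.3]
wrist_force: [0.6, -0.7, 0.1]
opening: 0.0854
grasp_force: 0.0
```

```bash
python3 - <<'E'
from h import *
o=bot.get_obs(); print(o["ee_pos"].round(4),o["tcp_rot"].round(1),o["q"].round(1))
plan([((.418,-.2245,.022),181,0,2)])
E
```

```text
[ 0.4183 -0.2249  0.0979] [ 1.800e+02 -1.000e-01 -1.793e+02] [-28.3  -5.7 -15.5  80.3  -0.  -28.9]
-> [0.418, -0.224, 0.022] (181, 0, 2) 2 rows; twist [0.0, 0.0, -0.003]
   [[0.01, 0.02, 3.79], [0.02, 0.02, 3.8]]
```

{"fn": "move_arm", "kwargs": {
  "offset": [
    [0, 0, 3.8],
    [0, 0.05, 3.8],
    [0, 0, 0],
    [0, 0, 0],
    [0, 0, 0]
  ],
  "twist": [
    [0, 0, 0],
    [0, 0, 0],
    [0, 0, 0],
    [0, 0, 0],
    [0, 0, 0]
  ],
  "grip": [1, 1, 1, 0, 0],
  "force": 20
}}

```text
time: 31.9
ee_pos: [0.4194, -0.2252, 0.0245]
tcp_rot: [-179.9, 0.1, -179.2]
wrist_force: [0.2, -0.1, 0.5]
opening: 0.0592
grasp_force: 0.0
```

{"fn": "move_arm", "kwargs": {
  "offset": [
    [0, 0, 0],
    [0, 0, 0],
    [0, 0, 0],
    [0, 0, 0],
    [0, 0, 0]
  ],
  "twist": [
    [0, 0, 0],
    [0, 0, 0],
    [0, 0, 0],
    [0, 0, 0],
    [0, 0, 0]
  ],
  "grip": [0, 0, 0, 0, 0]
}}

```text
time: 32.4
ee_pos: [0.4194, -0.2254, 0.0246]
tcp_rot: [-179.9, 0.2, -179.2]
wrist_force: [-0.4, 2.6, 7.9]
opening: 0.0436
grasp_force: 21.0
```

{"fn": "move_arm", "kwargs": {
  "offset": [
    [0, 0, 0],
    [0, 0, 0],
    [0, 0, 0],
    [0, 0, -3.0],
    [0, 0, -3.0]
  ],
  "twist": [
    [0, 0, 0],
    [0, 0, 0],
    [0, 0, 0],
    [0, 0, 0],
    [0, 0, 0]
  ],
  "grip": [1, 1, 1, 1, 1]
}}

```text
time: 32.9
ee_pos: [0.4174, -0.2247, 0.0825]
tcp_rot: [180.0, -0.1, -179.2]
wrist_force: [0.2, -0.0, 0.4]
opening: 0.0852
grasp_force: 0.0
```

{"fn": "move_arm", "kwargs": {
  "offset": [
    [0, 0, 0],
    [0, 0, 0],
    [0, 0, 0],
    [0, 0, 0],
    [0, 0, 0]
  ],
  "twist": [
    [0, 0, 0.143],
    [0, 0, 0.143],
    [0, 0, 0.143],
    [0, 0, 0.143],
    [0, 0, 0.143]
  ],
  "grip": [1, 1, 1, 1, 1]
}}

```text
time: 33.4
ee_pos: [0.4181, -0.225, 0.0825]
tcp_rot: [-180.0, -0.0, 139.4]
wrist_force: [1.0, -0.5, 0.1]
opening: 0.0855
grasp_force: 0.0
```

{"fn": "move_arm", "kwargs": {
  "offset": [
    [0, 0, 0],
    [0, 0, 0],
    [0, 0, 0],
    [0, 0, 0],
    [0, 0, 0]
  ],
  "twist": [
    [0, 0, 0.143],
    [0, 0, 0.143],
    [0, 0, 0.143],
    [0, 0, 0.143],
    [0, 0, 0.143]
  ],
  "grip": [1, 1, 1, 1, 1]
}}

```text
time: 33.9
ee_pos: [0.4181, -0.225, 0.0824]
tcp_rot: [-180.0, 0.0, 98.5]
wrist_force: [0.8, -0.5, 0.2]
opening: 0.0856
grasp_force: 0.0
```

{"fn": "move_arm", "kwargs": {
  "offset": [
    [0, 0, 0],
    [0, 0, 0],
    [0, 0, 0]
  ],
  "twist": [
    [0, 0, 0.141],
    [0, 0, 0],
    [0, 0, 0]
  ],
  "grip": [1, 1, 1]
}}

```text
time: 34.2
ee_pos: [0.4182, -0.225, 0.0825]
tcp_rot: [-180.0, 0.0, 91.0]
wrist_force: [0.3, 0.2, -0.1]
opening: 0.0855
grasp_force: 0.0
```

Pull centred at y = -0.2254. Now grip across the lug.

{"fn": "move_arm", "kwargs": {
  "offset": [
    [0, 0, 3.0],
    [0, 0, 3.3],
    [0, 0, 0],
    [0, 0, 0]
  ],
  "twist": [
    [0, 0, 0],
    [0, 0, 0],
    [0, 0, 0],
    [0, 0, 0]
  ],
  "grip": [1, 1, 1, 1]
}}

```text
time: 34.6
ee_pos: [0.4179, -0.2249, 0.0199]
tcp_rot: [-179.9, -0.0, 90.9]
wrist_force: [0.6, -0.5, -0.1]
opening: 0.0857
grasp_force: 0.0
```

{"fn": "move_arm", "kwargs": {
  "offset": [
    [0, 0, 0],
    [0, 0, 0],
    [0, 0, 0],
    [0, 0, 0],
    [0, 0, 0]
  ],
  "twist": [
    [0, 0, 0],
    [0, 0, 0],
    [0, 0, 0],
    [0, 0, 0],
    [0, 0, 0]
  ],
  "grip": [0, 0, 0, 0, 0],
  "force": 40
}}

```text
time: 35.1
ee_pos: [0.4182, -0.2251, 0.0198]
tcp_rot: [180.0, 0.0, 90.8]
wrist_force: [0.7, -1.6, -0.5]
opening: 0.0124
grasp_force: 0.1
```

{"fn": "move_arm", "kwargs": {
  "offset": [
    [0, 0, 0],
    [0, 0, 0],
    [0, 0, 0],
    [0, 0, 0],
    [0, 0, 0]
  ],
  "twist": [
    [0, 0, 0],
    [0, 0, 0],
    [0, 0, 0],
    [0, 0, 0],
    [0, 0, 0]
  ],
  "grip": [0, 0, 0, 0, 0],
  "force": 80
}}

```text
time: 35.6
ee_pos: [0.4184, -0.2251, 0.02]
tcp_rot: [180.0, 0.0, 90.8]
wrist_force: [-1.8, 1.0, 5.9]
opening: 0.0107
grasp_force: 79.3
```

```bash
python3 - <<'E'
from h import *
o=bot.get_obs(); p,r=pose(o); print(p.round(4),o["tcp_rot"].round(1),o["opening"],o["grasp_force"])
d=r.inv().apply(np.array([.4194,-.2254,0])-p); print("pull in tool",d.round(4))
off=np.array([d[0],0,p[2]]); print("off",off.round(4))
f=lambda X,Z,t:tcp_for(2,X,Z,t,1,off)
w=p.copy(); w[2]+=.08
plan([(w,91,0,3),(*f(-20,70,0),7),(*f(-20,50,.24),2)])
E
```

```text
[ 0.4184 -0.2251  0.02  ] [180.    0.   90.8] 0.010679637107404293 79.30703043937683
pull in tool [-0.0003  0.001   0.02  ]
off [-0.0003  0.      0.02  ]
-> [0.418, -0.225, 0.1] (91, 0, 3) 3 rows; twist [0.0, 0.0, 0.0]
   [[-0.0, 0.0, -2.67], [-0.0, 0.0, -2.66], [-0.0, 0.0, -2.67]]
-> [0.61, -0.016, 0.1] (np.float64(91.3), 0, 7) 7 rows; twist [0.0, 0.0, 0.0]
   [[2.96, 2.77, -0.0], [2.96, 2.77, -0.0], [2.96, 2.77, -0.0], [2.95, 2.77, -0.0], [2.96, 2.77, -0.0]]
   [[2.95, 2.78, -0.0], [2.96, 2.77, -0.0]]
-> [0.614, -0.015, 0.079] (np.float64(91.3), 0.24, 2) 2 rows; twist [0.12, 0.0, -0.005]
   [[0.0, 0.24, 1.03], [0.0, 0.36, 0.99]]
```

{"fn": "move_arm", "kwargs": {
  "offset": [
    [0, 0, -2.0],
    [0, 0, -3.0],
    [0, 0, -3.0],
    [2.95, 2.75, 0],
    [2.95, 2.75, 0]
  ],
  "twist": [
    [0, 0, 0],
    [0, 0, 0],
    [0, 0, 0],
    [0, 0, 0],
    [0, 0, 0]
  ],
  "grip": [0, 0, 0, 0, 0]
}}

```text
time: 36.1
ee_pos: [0.4731, -0.1652, 0.1002]
tcp_rot: [179.9, 0.0, 90.6]
wrist_force: [0.4, -0.4, -3.6]
opening: 0.0101
grasp_force: 78.8
```

{"fn": "move_arm", "kwargs": {
  "offset": [
    [2.95, 2.75, 0],
    [2.95, 2.75, 0],
    [2.95, 2.8, 0],
    [2.95, 2.8, 0],
    [2.95, 2.8, 0]
  ],
  "twist": [
    [0, 0, 0],
    [0, 0, 0],
    [0, 0, 0],
    [0, 0, 0],
    [0, 0, -0.005]
  ],
  "grip": [0, 0, 0, 0, 0]
}}

```text
time: 36.6
ee_pos: [0.61, -0.0145, 0.0984]
tcp_rot: [-179.9, 0.0, 91.0]
wrist_force: [0.6, -0.7, -3.6]
opening: 0.0104
grasp_force: 78.8
```

{"fn": "move_arm", "kwargs": {
  "offset": [
    [0, 0.25, 1.0],
    [0, 0.35, 1.0],
    [0, 0, 0],
    [0, 0, 0],
    [0, 0, 0]
  ],
  "twist": [
    [0.12, 0, 0],
    [0.12, 0, 0],
    [0, 0, 0],
    [0, 0, 0],
    [0, 0, 0]
  ],
  "grip": [0, 0, 0, 0, 0]
}}

```text
time: 37.1
ee_pos: [0.6142, -0.0161, 0.0807]
tcp_rot: [-166.5, 0.0, 91.0]
wrist_force: [-0.5, -1.7, -2.4]
opening: 0.0107
grasp_force: 79.2
```

```bash
python3 - <<'E'
from h import *
off=np.array([-.0003,0,.0200])
f=lambda X,Z,t:tcp_for(2,X,Z,t,1,off)
o=bot.get_obs(); print(o["ee_pos"].round(4),o["tcp_rot"].round(1),o["opening"],o["wrist_force"].round(1)); print(f(-20,50,.24)[0].round(4))
plan([(*f(-20,15.5,.24),3)])
E
```

```text
[ 0.6142 -0.0161  0.0807] [-166.5    0.    91. ] 0.010738526612312713 [-0.5 -1.7 -2.4]
[ 0.6144 -0.0154  0.0794]
-> [0.614, -0.015, 0.045] (np.float64(91.3), 0.24, 3) 3 rows; twist [0.0, 0.0, -0.002]
   [[0.02, 0.29, 1.16], [0.02, 0.28, 1.16], [0.02, 0.29, 1.16]]
```

{"fn": "move_arm", "kwargs": {
  "offset": [
    [0.02, 0.3, 1.1],
    [0.02, 0.3, 1.1],
    [0.02, 0.25, 1.1],
    [0, 0, 0],
    [0, 0, 0]
  ],
  "twist": [
    [0, 0, -0.002],
    [0, 0, -0.002],
    [0, 0, -0.002],
    [0, 0, 0],
    [0, 0, 0]
  ],
  "grip": [0, 0, 0, 0, 0]
}}

```text
time: 37.6
ee_pos: [0.6142, -0.0153, 0.045]
tcp_rot: [-166.2, -0.1, 91.4]
wrist_force: [-0.2, 0.0, -2.5]
opening: 0.0106
grasp_force: 79.3
```

{"fn": "move_arm", "kwargs": {
  "offset": [
    [0, 0, 0],
    [0, 0, 0],
    [0, 0, 0]
  ],
  "twist": [
    [0, 0, 0],
    [0, 0, 0],
    [0, 0, 0]
  ],
  "grip": [0, 0, 0]
}}

```text
time: 37.9
ee_pos: [0.6149, -0.0153, 0.0453]
tcp_rot: [-166.3, -0.1, 91.4]
wrist_force: [0.2, -0.0, -3.2]
opening: 0.0108
grasp_force: 79.3
```

```bash
python3 - <<'E'
from h import *
off=np.array([-.0003,0,.0200])
f=lambda X,Z,t:tcp_for(2,X,Z,t,1,off)
o=bot.get_obs(); print(o["ee_pos"].round(4),o["tcp_rot"].round(1),o["opening"],o["wrist_force"].round(1)); print(f(-20,15,.24)[0].round(4))
plan([(*f(.5,15,.24),4)])
E
```

```text
[ 0.6149 -0.0153  0.0453] [-1.663e+02 -1.000e-01  9.140e+01] 0.010756396260297698 [ 0.2 -0.  -3.2]
[ 0.6144 -0.0154  0.0444]
-> [0.635, -0.015, 0.044] (np.float64(91.3), 0.24, 4) 4 rows; twist [0.0, 0.0, 0.0]
   [[-0.0, 0.49, -0.1], [-0.0, 0.49, -0.1], [-0.01, 0.49, -0.09], [-0.0, 0.5, -0.1]]
```

{"fn": "move_arm", "kwargs": {
  "offset": [
    [0, 0.5, -0.1],
    [0, 0.5, -0.1],
    [0, 0.5, -0.1],
    [0, 0.45, -0.1],
    [0, 0, 0]
  ],
  "twist": [
    [0, 0, 0],
    [0, 0, 0],
    [0, 0, 0],
    [0, 0, 0],
    [0, 0, 0]
  ],
  "grip": [0, 0, 0, 0, 0]
}}

```text
time: 38.4
ee_pos: [0.6351, -0.0148, 0.0439]
tcp_rot: [-166.2, -0.1, 91.4]
wrist_force: [-0.2, -0.1, -3.6]
opening: 0.0104
grasp_force: 79.4
```

{"fn": "move_arm", "kwargs": {
  "offset": [
    [0, 0, 0],
    [0, 0, 0],
    [0, 0, 0]
  ],
  "twist": [
    [0, 0, 0],
    [0, 0, 0],
    [0, 0, 0]
  ],
  "grip": [0, 0, 0]
}}

```text
time: 38.7
ee_pos: [0.6344, -0.0148, 0.0443]
tcp_rot: [-166.2, -0.1, 91.4]
wrist_force: [0.6, 0.2, -3.0]
opening: 0.0106
grasp_force: 79.4
```

```bash
python3 - <<'E'
from h import *
off=np.array([-.0003,0,.0200])
f=lambda X,t,g=1.0:tcp_for(2,X,54*np.sin(t)+g,t,1,off)
o=bot.get_obs(); print(o["ee_pos"].round(4),o["tcp_rot"].round(1),o["wrist_force"].round(1)); print(tcp_for(2,.5,15,.24,1,off)[0].round(4))
plan([(*f(0.3,.18),1),(*f(0,.12),1),(*f(0,.06),1),(*f(0,0.0),1),(*f(0,0,-1),1)])
E
```

```text
[ 0.6344 -0.0148  0.0443] [-1.662e+02 -1.000e-01  9.140e+01] [ 0.6  0.2 -3. ]
[ 0.6349 -0.015   0.0444]
-> [0.634, -0.015, 0.04] (np.float64(91.3), 0.18, 1) 1 rows; twist [-0.06, 0.0, 0.0]
   [[-0.02, 0.01, 0.41]]
-> [0.632, -0.015, 0.037] (np.float64(91.3), 0.12, 1) 1 rows; twist [-0.06, 0.0, 0.0]
   [[0.0, -0.09, 0.32]]
-> [0.631, -0.015, 0.034] (np.float64(91.3), 0.06, 1) 1 rows; twist [-0.06, 0.0, 0.0]
   [[0.0, -0.08, 0.32]]
-> [0.63, -0.015, 0.031] (np.float64(91.3), 0.0, 1) 1 rows; twist [-0.06, 0.0, 0.0]
   [[0.0, -0.11, 0.33]]
-> [0.63, -0.015, 0.029] (np.float64(91.3), 0, 1) 1 rows; twist [0.0, 0.0, 0.0]
   [[0.0, 0.0, 0.2]]
```

{"fn": "move_arm", "kwargs": {
  "offset": [
    [0, 0, 0.4],
    [0, -0.1, 0.3],
    [0, -0.1, 0.3],
    [0, -0.1, 0.35],
    [0, 0, 0]
  ],
  "twist": [
    [-0.06, 0, 0],
    [-0.06, 0, 0],
    [-0.06, 0, 0],
    [-0.061, 0, 0],
    [0, 0, 0]
  ],
  "grip": [0, 0, 0, 0, 0]
}}

```text
time: 39.2
ee_pos: [0.6276, -0.0149, 0.0312]
tcp_rot: [180.0, -0.1, 91.4]
wrist_force: [-0.7, 0.3, -3.6]
opening: 0.0108
grasp_force: 79.7
```

{"fn": "move_arm", "kwargs": {
  "offset": [
    [0, 0, 0],
    [0, 0, 0],
    [0, 0, 0.2],
    [0, 0, 0],
    [0, 0, 0]
  ],
  "twist": [
    [0, 0, 0],
    [0, 0, 0],
    [0, 0, 0],
    [0, 0, 0],
    [0, 0, 0]
  ],
  "grip": [0, 0, 0, 0, 0]
}}

```text
time: 39.7
ee_pos: [0.6304, -0.0149, 0.0301]
tcp_rot: [179.9, -0.1, 91.4]
wrist_force: [-0.0, 1.0, 5.2]
opening: 0.0105
grasp_force: 81.0
```

{"fn": "move_arm", "kwargs": {
  "offset": [
    [0, 0, 0],
    [0, 0, 0],
    [0, 0, 0],
    [0, 0, -3.0],
    [0, 0, -4.0]
  ],
  "twist": [
    [0, 0, 0],
    [0, 0, 0],
    [0, 0, 0],
    [0, 0, 0],
    [0, 0, 0]
  ],
  "grip": [0.4, 0.4, 0.4, 0.4, 1]
}}

```text
time: 40.2
ee_pos: [0.628, -0.015, 0.0976]
tcp_rot: [-179.8, -0.1, 91.4]
wrist_force: [0.8, 0.3, 0.4]
opening: 0.0472
grasp_force: 0.0
```

```bash
python3 - <<'E'
from h import *
s=[]
for n in ["side","top"]:
    p=viewer.camera(n); save(p,n+"5"); np.savez(n+"5.npz",**p)
    x,e=pullfit(p,(.587,-.399)); print(n,x[:2].round(4),np.degrees(x[2]).round(1),round(e,3)); s.append(x)
x=np.mean(s,0); psi=np.degrees(x[2])+180; print(x,psi)
plan([((x[0],x[1],.10),psi,0,11)])
E
```

```text
side [ 0.5889 -0.3993] -8.4 0.141
top [ 0.5851 -0.3966] -9.6 0.132
[ 0.58699145 -0.39793025 -0.15715799] 170.99551036735383
-> [0.587, -0.398, 0.1] (np.float64(170.99551036735383), 0, 11) 11 rows; twist [0.0, 0.0, -0.126]
   [[-3.47, -0.49, 0.04], [-3.38, -0.92, 0.04], [-3.24, -1.34, 0.04], [-3.04, -1.74, 0.04], [-2.8, -2.11, 0.04]]
   [[-2.52, -2.44, 0.04], [-2.19, -2.74, 0.04], [-1.83, -2.99, 0.04], [-1.43, -3.19, 0.04], [-1.02, -3.35, 0.04]]
   [[-0.6, -3.46, 0.04]]
```

{"fn": "move_arm", "kwargs": {
  "offset": [
    [-3.45, -0.5, 0],
    [-3.4, -0.9, 0],
    [-3.25, -1.35, 0],
    [-3.05, -1.75, 0],
    [-2.8, -2.1, 0]
  ],
  "twist": [
    [0, 0, -0.126],
    [0, 0, -0.126],
    [0, 0, -0.126],
    [0, 0, -0.126],
    [0, 0, -0.126]
  ],
  "grip": [1, 1, 1, 1, 1]
}}

```text
time: 40.8
ee_pos: [0.6088, -0.1906, 0.0988]
tcp_rot: [179.9, -0.0, 127.8]
wrist_force: [0.6, -0.4, 0.3]
opening: 0.0855
grasp_force: 0.0
```

{"fn": "move_arm", "kwargs": {
  "offset": [
    [-2.5, -2.45, 0],
    [-2.2, -2.75, 0],
    [-1.85, -3.0, 0],
    [-1.45, -3.2, 0],
    [-1.0, -3.35, 0]
  ],
  "twist": [
    [0, 0, -0.126],
    [0, 0, -0.126],
    [0, 0, -0.126],
    [0, 0, -0.126],
    [0, 0, -0.126]
  ],
  "grip": [1, 1, 1, 1, 1]
}}

```text
time: 41.3
ee_pos: [0.5882, -0.365, 0.0985]
tcp_rot: [179.9, 0.0, 163.9]
wrist_force: [-1.0, 0.5, -0.0]
opening: 0.0854
grasp_force: 0.0
```

{"fn": "move_arm", "kwargs": {
  "offset": [
    [-0.6, -3.45, 0],
    [0, 0, 0],
    [0, 0, 0],
    [0, 0, 0]
  ],
  "twist": [
    [0, 0, -0.126],
    [0, 0, 0],
    [0, 0, 0],
    [0, 0, 0]
  ],
  "grip": [1, 1, 1, 1]
}}

```text
time: 41.7
ee_pos: [0.5847, -0.3976, 0.0986]
tcp_rot: [179.9, 0.0, 170.7]
wrist_force: [-0.5, -0.7, 0.5]
opening: 0.0853
grasp_force: 0.0
```

```bash
python3 - <<'E'
from h import *
o=bot.get_obs(); print(o["ee_pos"].round(4),o["tcp_rot"].round(1),o["q"].round(1))
plan([((.587,-.398,.022),171,0,2)])
E
```

```text
[ 0.5847 -0.3976  0.0986] [179.9   0.  170.7] [-34.3  26.5  21.5  85.    0.1 -25. ]
-> [0.587, -0.398, 0.022] (171, 0, 2) 2 rows; twist [0.0, 0.0, -0.002]
   [[-0.12, -0.01, 3.83], [-0.11, -0.0, 3.83]]
```

{"fn": "move_arm", "kwargs": {
  "offset": [
    [-0.1, 0, 3.8],
    [-0.05, 0, 3.8],
    [0, 0, 0],
    [0, 0, 0],
    [0, 0, 0]
  ],
  "twist": [
    [0, 0, 0],
    [0, 0, 0],
    [0, 0, 0],
    [0, 0, 0],
    [0, 0, 0]
  ],
  "grip": [1, 1, 1, 0, 0],
  "force": 20
}}

```text
time: 42.2
ee_pos: [0.5873, -0.3986, 0.0257]
tcp_rot: [180.0, 0.2, 170.8]
wrist_force: [0.4, 0.2, 0.6]
opening: 0.0591
grasp_force: 0.0
```

{"fn": "move_arm", "kwargs": {
  "offset": [
    [0, 0, 0],
    [0, 0, 0],
    [0, 0, 0],
    [0, 0, 0],
    [0, 0, 0]
  ],
  "twist": [
    [0, 0, 0],
    [0, 0, 0],
    [0, 0, 0],
    [0, 0, 0],
    [0, 0, 0]
  ],
  "grip": [0, 0, 0, 0, 0]
}}

```text
time: 42.7
ee_pos: [0.5873, -0.3989, 0.0257]
tcp_rot: [180.0, 0.2, 170.8]
wrist_force: [-0.8, 1.4, 7.9]
opening: 0.0436
grasp_force: 21.3
```

{"fn": "move_arm", "kwargs": {
  "offset": [
    [0, 0, 0],
    [0, 0, 0],
    [0, 0, 0],
    [0, 0, -3.0],
    [0, 0, -3.0]
  ],
  "twist": [
    [0, 0, 0],
    [0, 0, 0],
    [0, 0, 0],
    [0, 0, 0],
    [0, 0, 0]
  ],
  "grip": [1, 1, 1, 1, 1]
}}

```text
time: 43.2
ee_pos: [0.5853, -0.3982, 0.0822]
tcp_rot: [179.9, -0.1, 170.8]
wrist_force: [0.5, -0.6, 0.9]
opening: 0.0853
grasp_force: 0.0
```

{"fn": "move_arm", "kwargs": {
  "offset": [
    [0, 0, 0],
    [0, 0, 0],
    [0, 0, 0],
    [0, 0, 0],
    [0, 0, 0]
  ],
  "twist": [
    [0, 0, 0.143],
    [0, 0, 0.143],
    [0, 0, 0.143],
    [0, 0, 0.143],
    [0, 0, 0.143]
  ],
  "grip": [1, 1, 1, 1, 1]
}}

```text
time: 43.7
ee_pos: [0.586, -0.3986, 0.0826]
tcp_rot: [179.9, -0.0, 129.5]
wrist_force: [-0.0, -0.8, -0.1]
opening: 0.0856
grasp_force: 0.0
```

{"fn": "move_arm", "kwargs": {
  "offset": [
    [0, 0, 0],
    [0, 0, 0],
    [0, 0, 0],
    [0, 0, 0],
    [0, 0, 0]
  ],
  "twist": [
    [0, 0, 0.143],
    [0, 0, 0.143],
    [0, 0, 0.143],
    [0, 0, 0.143],
    [0, 0, 0.143]
  ],
  "grip": [1, 1, 1, 1, 1]
}}

```text
time: 44.2
ee_pos: [0.586, -0.3986, 0.0826]
tcp_rot: [180.0, -0.1, 88.5]
wrist_force: [-0.7, 0.8, -0.5]
opening: 0.0855
grasp_force: 0.0
```

{"fn": "move_arm", "kwargs": {
  "offset": [
    [0, 0, 0],
    [0, 0, 0],
    [0, 0, 0]
  ],
  "twist": [
    [0, 0, 0.141],
    [0, 0, 0],
    [0, 0, 0]
  ],
  "grip": [1, 1, 1]
}}

```text
time: 44.5
ee_pos: [0.586, -0.3986, 0.0827]
tcp_rot: [180.0, -0.1, 81.0]
wrist_force: [0.4, 0.8, 0.8]
opening: 0.0855
grasp_force: 0.0
```

{"fn": "move_arm", "kwargs": {
  "offset": [
    [0, 0, 3.0],
    [0, 0, 3.3],
    [0, 0, 0],
    [0, 0, 0]
  ],
  "twist": [
    [0, 0, 0],
    [0, 0, 0],
    [0, 0, 0],
    [0, 0, 0]
  ],
  "grip": [1, 1, 1, 1]
}}

```text
time: 44.9
ee_pos: [0.5858, -0.3983, 0.0199]
tcp_rot: [-180.0, -0.1, 80.9]
wrist_force: [-0.5, 0.1, 0.8]
opening: 0.0854
grasp_force: 0.0
```

{"fn": "move_arm", "kwargs": {
  "offset": [
    [0, 0, 0],
    [0, 0, 0],
    [0, 0, 0],
    [0, 0, 0],
    [0, 0, 0]
  ],
  "twist": [
    [0, 0, 0],
    [0, 0, 0],
    [0, 0, 0],
    [0, 0, 0],
    [0, 0, 0]
  ],
  "grip": [0, 0, 0, 0, 0],
  "force": 40
}}

```text
time: 45.4
ee_pos: [0.5861, -0.3985, 0.0202]
tcp_rot: [180.0, -0.1, 80.8]
wrist_force: [-0.9, -1.1, 1.1]
opening: 0.0122
grasp_force: 0.3
```

{"fn": "move_arm", "kwargs": {
  "offset": [
    [0, 0, 0],
    [0, 0, 0],
    [0, 0, 0],
    [0, 0, 0],
    [0, 0, 0]
  ],
  "twist": [
    [0, 0, 0],
    [0, 0, 0],
    [0, 0, 0],
    [0, 0, 0],
    [0, 0, 0]
  ],
  "grip": [0, 0, 0, 0, 0],
  "force": 80
}}

```text
time: 45.9
ee_pos: [0.5863, -0.3986, 0.0204]
tcp_rot: [179.9, -0.1, 80.8]
wrist_force: [-1.4, -0.1, 4.7]
opening: 0.0108
grasp_force: 80.1
```

```bash
python3 - <<'E'
from h import *
o=bot.get_obs(); p,r=pose(o); print(p.round(4),o["tcp_rot"].round(1),o["opening"],o["grasp_force"])
d=r.inv().apply(np.array([.5873,-.3989,0])-p); print("pull in tool",d.round(4))
off=np.array([d[0],0,p[2]]); print("off",off.round(4))
f=lambda X,Z,t:tcp_for(3,X,Z,t,1,off)
w=p.copy(); w[2]+=.08
plan([(w,81,0,3),(*f(-20,70,0),8),(*f(-20,50,.24),2)])
E
```

```text
[ 0.5863 -0.3986  0.0204] [ 1.799e+02 -1.000e-01  8.080e+01] 0.010792387175097277 80.10940790176392
pull in tool [-0.0001  0.001   0.0204]
off [-0.0001  0.      0.0204]
-> [0.586, -0.399, 0.1] (81, 0, 3) 3 rows; twist [0.0, 0.0, 0.0]
   [[0.0, 0.0, -2.67], [0.0, 0.0, -2.66], [0.01, 0.01, -2.67]]
-> [0.611, -0.09, 0.1] (np.float64(91.3), 0, 8) 8 rows; twist [0.0, 0.0, -0.023]
   [[3.86, -0.31, 0.0], [3.87, -0.22, 0.0], [3.87, -0.13, 0.0], [3.87, -0.04, 0.01], [3.88, 0.04, 0.0]]
   [[3.87, 0.13, 0.01], [3.87, 0.23, 0.0], [3.86, 0.31, 0.01]]
-> [0.616, -0.09, 0.08] (np.float64(91.3), 0.24, 2) 2 rows; twist [0.121, 0.0, 0.0]
   [[-0.0, 0.24, 1.03], [-0.0, 0.36, 0.99]]
```

{"fn": "move_arm", "kwargs": {
  "offset": [
    [0, 0, -2.0],
    [0, 0, -3.0],
    [0, 0, -3.0],
    [3.85, -0.3, 0],
    [3.85, -0.2, 0]
  ],
  "twist": [
    [0, 0, 0],
    [0, 0, 0],
    [0, 0, 0],
    [0, 0, -0.023],
    [0, 0, -0.023]
  ],
  "grip": [0, 0, 0, 0, 0]
}}

```text
time: 46.4
ee_pos: [0.5924, -0.3216, 0.0997]
tcp_rot: [180.0, -0.1, 83.3]
wrist_force: [0.3, 0.2, -4.6]
opening: 0.0105
grasp_force: 79.0
```

{"fn": "move_arm", "kwargs": {
  "offset": [
    [3.85, -0.15, 0],
    [3.85, -0.05, 0],
    [3.9, 0.05, 0],
    [3.9, 0.15, 0],
    [3.9, 0.25, 0]
  ],
  "twist": [
    [0, 0, -0.023],
    [0, 0, -0.023],
    [0, 0, -0.023],
    [0, 0, -0.023],
    [0, 0, -0.023]
  ],
  "grip": [0, 0, 0, 0, 0]
}}

```text
time: 46.9
ee_pos: [0.6078, -0.1265, 0.0989]
tcp_rot: [-179.9, -0.1, 90.0]
wrist_force: [0.6, 0.0, -4.1]
opening: 0.0102
grasp_force: 79.1
```

{"fn": "move_arm", "kwargs": {
  "offset": [
    [3.85, 0.3, 0],
    [0, 0.25, 1.0],
    [0, 0.35, 1.0],
    [0, 0, 0],
    [0, 0, 0]
  ],
  "twist": [
    [0, 0, -0.023],
    [0.12, 0, 0],
    [0.12, 0, 0],
    [0, 0, 0],
    [0, 0, 0]
  ],
  "grip": [0, 0, 0, 0, 0]
}}

```text
time: 47.4
ee_pos: [0.616, -0.0894, 0.0766]
tcp_rot: [-166.1, -0.1, 91.3]
wrist_force: [-0.5, -0.2, -3.3]
opening: 0.0106
grasp_force: 79.5
```

{"fn": "move_arm", "kwargs": {
  "offset": [
    [0, 0, 0],
    [0, 0, 0]
  ],
  "twist": [
    [0, 0, 0],
    [0, 0, 0]
  ],
  "grip": [0, 0]
}}

```text
time: 47.6
ee_pos: [0.6163, -0.09, 0.0829]
tcp_rot: [-166.6, -0.0, 91.3]
wrist_force: [-0.5, -0.8, -4.0]
opening: 0.0105
grasp_force: 79.5
```

```bash
python3 - <<'E'
from h import *
off=np.array([-.0001,0,.0204])
f=lambda X,Z,t:tcp_for(3,X,Z,t,1,off)
o=bot.get_obs(); print(o["ee_pos"].round(4),o["tcp_rot"].round(1),o["opening"],o["wrist_force"].round(1)); print(f(-20,50,.24)[0].round(4))
plan([(*f(-20,15.5,.24),3)])
E
```

```text
[ 0.6163 -0.09    0.0829] [-166.6   -0.    91.3] 0.010516477693536547 [-0.5 -0.8 -4. ]
[ 0.6162 -0.0896  0.0798]
-> [0.616, -0.09, 0.045] (np.float64(91.3), 0.24, 3) 3 rows; twist [0.002, 0.0, 0.0]
   [[0.01, 0.29, 1.22], [0.01, 0.29, 1.22], [0.01, 0.29, 1.22]]
```

{"fn": "move_arm", "kwargs": {
  "offset": [
    [0, 0.3, 1.15],
    [0.05, 0.3, 1.15],
    [0, 0.3, 1.1],
    [0, 0, 0],
    [0, 0, 0]
  ],
  "twist": [
    [0.002, 0, 0],
    [0, 0, 0],
    [0, 0, 0],
    [0, 0, 0],
    [0, 0, 0]
  ],
  "grip": [0, 0, 0, 0, 0]
}}

```text
time: 48.1
ee_pos: [0.6166, -0.0889, 0.0443]
tcp_rot: [-166.1, -0.1, 91.3]
wrist_force: [-0.1, -0.2, -3.4]
opening: 0.0106
grasp_force: 79.8
```

{"fn": "move_arm", "kwargs": {
  "offset": [
    [0, 0, 0],
    [0, 0, 0],
    [0, 0, 0]
  ],
  "twist": [
    [0, 0, 0],
    [0, 0, 0],
    [0, 0, 0]
  ],
  "grip": [0, 0, 0]
}}

```text
time: 48.4
ee_pos: [0.617, -0.089, 0.0448]
tcp_rot: [-166.2, -0.1, 91.3]
wrist_force: [0.3, 0.4, -4.4]
opening: 0.0106
grasp_force: 79.8
```

```bash
python3 - <<'E'
from h import *
off=np.array([-.0001,0,.0204])
f=lambda X,Z,t:tcp_for(3,X,Z,t,1,off)
o=bot.get_obs(); print(o["ee_pos"].round(4),o["tcp_rot"].round(1),o["opening"],o["wrist_force"].round(1)); print(f(-20,15,.24)[0].round(4))
plan([(*f(.5,15,.24),4)])
E
```

```text
[ 0.617  -0.089   0.0448] [-1.662e+02 -1.000e-01  9.130e+01] 0.01058755501611497 [ 0.3  0.4 -4.4]
[ 0.6162 -0.0896  0.0448]
-> [0.637, -0.089, 0.045] (np.float64(91.3), 0.24, 4) 4 rows; twist [0.0, 0.0, 0.0]
   [[-0.02, 0.48, -0.12], [-0.01, 0.48, -0.12], [-0.02, 0.47, -0.11], [-0.01, 0.48, -0.12]]
```

{"fn": "move_arm", "kwargs": {
  "offset": [
    [-0.02, 0.5, -0.1],
    [-0.02, 0.45, -0.1],
    [-0.02, 0.5, -0.1],
    [0, 0.45, -0.15],
    [0, 0, 0]
  ],
  "twist": [
    [0, 0, 0],
    [0, 0, 0],
    [0, 0, 0],
    [0, 0, 0],
    [0, 0, 0]
  ],
  "grip": [0, 0, 0, 0, 0]
}}

```text
time: 48.9
ee_pos: [0.6371, -0.0891, 0.0443]
tcp_rot: [-166.2, -0.1, 91.3]
wrist_force: [0.3, 0.8, -4.3]
opening: 0.0103
grasp_force: 79.7
```

{"fn": "move_arm", "kwargs": {
  "offset": [
    [0, 0, 0],
    [0, 0, 0],
    [0, 0, 0]
  ],
  "twist": [
    [0, 0, 0],
    [0, 0, 0],
    [0, 0, 0]
  ],
  "grip": [0, 0, 0]
}}

```text
time: 49.2
ee_pos: [0.6363, -0.0892, 0.0446]
tcp_rot: [-166.2, -0.1, 91.3]
wrist_force: [0.2, -0.3, -3.3]
opening: 0.0107
grasp_force: 79.7
```

```bash
python3 - <<'E'
from h import *
off=np.array([-.0001,0,.0204])
f=lambda X,t,g=1.0:tcp_for(3,X,54*np.sin(t)+g,t,1,off)
o=bot.get_obs(); print(o["ee_pos"].round(4),o["tcp_rot"].round(1),o["wrist_force"].round(1),o["opening"]); print(tcp_for(3,.5,15,.24,1,off)[0].round(4))
plan([(*f(0.3,.18),1),(*f(0,.12),1),(*f(0,.06),1),(*f(0,0.0),1),(*f(0,0,-1),1)])
E
```

```text
[ 0.6363 -0.0892  0.0446] [-1.662e+02 -1.000e-01  9.130e+01] [ 0.2 -0.3 -3.3] 0.010704507052495572
[ 0.6367 -0.0892  0.0448]
-> [0.635, -0.089, 0.041] (np.float64(91.3), 0.18, 1) 1 rows; twist [-0.061, 0.0, 0.0]
   [[0.0, -0.0, 0.4]]
-> [0.634, -0.089, 0.038] (np.float64(91.3), 0.12, 1) 1 rows; twist [-0.06, 0.0, 0.0]
   [[0.0, -0.1, 0.32]]
-> [0.633, -0.089, 0.035] (np.float64(91.3), 0.06, 1) 1 rows; twist [-0.06, 0.0, 0.0]
   [[-0.0, -0.08, 0.33]]
-> [0.631, -0.089, 0.031] (np.float64(91.3), 0.0, 1) 1 rows; twist [-0.06, 0.0, 0.0]
   [[-0.0, -0.1, 0.33]]
-> [0.631, -0.089, 0.029] (np.float64(91.3), 0, 1) 1 rows; twist [0.0, 0.0, 0.0]
   [[-0.0, -0.0, 0.19]]
```

{"fn": "move_arm", "kwargs": {
  "offset": [
    [0, 0, 0.4],
    [0, -0.1, 0.3],
    [0, -0.1, 0.3],
    [0, -0.1, 0.35],
    [0, 0, 0]
  ],
  "twist": [
    [-0.061, 0, 0],
    [-0.06, 0, 0],
    [-0.06, 0, 0],
    [-0.06, 0, 0],
    [0, 0, 0]
  ],
  "grip": [0, 0, 0, 0, 0]
}}

```text
time: 49.7
ee_pos: [0.6294, -0.0892, 0.0315]
tcp_rot: [-180.0, -0.1, 91.3]
wrist_force: [0.3, -0.5, -4.6]
opening: 0.0107
grasp_force: 79.9
```

{"fn": "move_arm", "kwargs": {
  "offset": [
    [0, 0, 0],
    [0, 0, 0],
    [0, 0, 0.2],
    [0, 0, 0],
    [0, 0, 0]
  ],
  "twist": [
    [0, 0, 0],
    [0, 0, 0],
    [0, 0, 0],
    [0, 0, 0],
    [0, 0, 0]
  ],
  "grip": [0, 0, 0, 0, 0]
}}

```text
time: 50.2
ee_pos: [0.6323, -0.0893, 0.0304]
tcp_rot: [179.9, -0.1, 91.3]
wrist_force: [-0.7, 0.1, 3.7]
opening: 0.0103
grasp_force: 81.3
```

{"fn": "move_arm", "kwargs": {
  "offset": [
    [0, 0, 0],
    [0, 0, 0],
    [0, 0, 0],
    [0, 0, -3.0],
    [0, 0, -4.0]
  ],
  "twist": [
    [0, 0, 0],
    [0, 0, 0],
    [0, 0, 0],
    [0, 0, 0],
    [0, 0, 0]
  ],
  "grip": [0.4, 0.4, 0.4, 0.4, 1]
}}

```text
time: 50.7
ee_pos: [0.6299, -0.0891, 0.0979]
tcp_rot: [-179.7, -0.1, 91.3]
wrist_force: [1.5, 0.4, 0.9]
opening: 0.0475
grasp_force: 0.0
```

```bash
python3 - <<'E'
from h import *
plan([((.462,.3234,.135),178.8,0,11)])
E
```

```text
-> [0.462, 0.323, 0.135] (178.8, 0, 11) 11 rows; twist [0.0, 0.0, -0.139]
   [[3.79, -1.44, -0.32], [3.95, -0.9, -0.32], [4.03, -0.35, -0.32], [4.04, 0.21, -0.32], [3.98, 0.77, -0.32]]
   [[3.83, 1.32, -0.33], [3.61, 1.83, -0.32], [3.32, 2.32, -0.33], [2.97, 2.76, -0.32], [2.56, 3.14, -0.33]]
   [[2.1, 3.46, -0.32]]
```

{"fn": "move_arm", "kwargs": {
  "offset": [
    [3.8, -1.45, -0.4],
    [3.95, -0.9, -0.4],
    [4.05, -0.35, -0.4],
    [4.05, 0.2, -0.3],
    [4.0, 0.75, -0.3]
  ],
  "twist": [
    [0, 0, -0.139],
    [0, 0, -0.139],
    [0, 0, -0.139],
    [0, 0, -0.139],
    [0, 0, -0.139]
  ],
  "grip": [1, 1, 1, 1, 1]
}}

```text
time: 51.2
ee_pos: [0.5536, 0.0999, 0.1181]
tcp_rot: [179.9, -0.0, 131.4]
wrist_force: [0.7, 0.3, 1.1]
opening: 0.0849
grasp_force: 0.0
```

{"fn": "move_arm", "kwargs": {
  "offset": [
    [3.85, 1.3, -0.3],
    [3.6, 1.85, -0.3],
    [3.3, 2.3, -0.3],
    [2.95, 2.75, -0.3],
    [2.55, 3.15, -0.3]
  ],
  "twist": [
    [0, 0, -0.139],
    [0, 0, -0.139],
    [0, 0, -0.139],
    [0, 0, -0.139],
    [0, 0, -0.139]
  ],
  "grip": [1, 1, 1, 1, 1]
}}

```text
time: 51.7
ee_pos: [0.4774, 0.2873, 0.1333]
tcp_rot: [179.9, -0.0, 171.3]
wrist_force: [0.1, 0.9, 0.3]
opening: 0.0853
grasp_force: 0.0
```

{"fn": "move_arm", "kwargs": {
  "offset": [
    [2.1, 3.45, -0.3],
    [0, 0, 0],
    [0, 0, 0],
    [0, 0, 0]
  ],
  "twist": [
    [0, 0, -0.139],
    [0, 0, 0],
    [0, 0, 0],
    [0, 0, 0]
  ],
  "grip": [1, 1, 1, 1]
}}

```text
time: 52.1
ee_pos: [0.4631, 0.3226, 0.136]
tcp_rot: [180.0, -0.0, 178.8]
wrist_force: [0.3, 0.1, 0.5]
opening: 0.0856
grasp_force: 0.0
```

```bash
python3 - <<'E'
from h import *
o=bot.get_obs(); print(o["ee_pos"].round(4),o["tcp_rot"].round(1))
plan([((.462,.3234,.066),178.8,0,2)])
P=[]
for n in ("top","side"):
    p=viewer.camera(n); np.savez(n+"6.npz",**p); save(p,n+"6")
    C=cloud(p).reshape(-1,3); 
    for k in range(4):
        O=T(np.array([[0,.111-.074*k,.01]]),JIG)[0]; c,s=np.cos(JIG[2]),np.sin(JIG[2])
        L=(C-O)@np.array([[c,-s,0],[s,c,0],[0,0,1]])
        a=L[(abs(L[:,0]+25)<10)] if 0 else L
        m=lambda x0,x1,y0,y1:(np.median(a[(a[:,0]>x0)&(a[:,0]<x1)&(a[:,1]>y0)&(a[:,1]<y1)][:,2])*1000).round(1) if ((a[:,0]>x0)&(a[:,0]<x1)&(a[:,1]>y0)&(a[:,1]<y1)).any() else None
        l=a[(a[:,2]>.035)&(a[:,2]<.052)&(abs(a[:,0])<.03)&(abs(a[:,1])<.034)]
        print(n,k,"rear plate z",m(-.035,-.015,-.025,.025),"front plate z",m(.015,.035,-.025,.025),"lug",len(l),l.min(0).round(3) if len(l) else "",l.max(0).round(3) if len(l) else "")
E
```

```text
[0.4631 0.3226 0.136 ] [180.   -0.  178.8]
-> [0.462, 0.323, 0.066] (178.8, 0, 2) 2 rows; twist [0.0, 0.0, 0.0]
   [[0.06, 0.03, 3.5], [0.05, 0.04, 3.5]]
top 0 rear plate z 4.5 front plate z 4.8 lug 117 [-0.008 -0.023  0.037] [0.006 0.021 0.048]
top 1 rear plate z 4.7 front plate z 4.8 lug 113 [-0.004 -0.022  0.036] [0.009 0.02  0.05 ]
top 2 rear plate z 4.5 front plate z 4.6 lug 115 [-0.007 -0.021  0.035] [0.006 0.021 0.048]
top 3 rear plate z 5.0 front plate z 4.8 lug 115 [-0.007 -0.023  0.036] [0.006 0.021 0.049]
side 0 rear plate z 5.7 front plate z None lug 8 [-0.006 -0.02   0.044] [ 0.003 -0.014  0.049]
side 1 rear plate z 5.6 front plate z 6.7 lug 82 [-0.005 -0.02   0.036] [0.013 0.025 0.05 ]
side 2 rear plate z 5.7 front plate z 6.5 lug 74 [-0.007 -0.022  0.035] [0.009 0.025 0.051]
side 3 rear plate z 6.5 front plate z 5.8 lug 67 [-0.005 -0.023  0.036] [0.009 0.024 0.049]
```

All four pulls lie flat, plate tops within 0.5 mm of level. Now shut the vise.

{"fn": "move_arm", "kwargs": {
  "offset": [
    [0.05, 0.05, 3.5],
    [0, 0, 3.5],
    [0, 0, 0],
    [0, 0, 0],
    [0, 0, 0]
  ],
  "twist": [
    [0, 0, 0],
    [0, 0, 0],
    [0, 0, 0],
    [0, 0, 0],
    [0, 0, 0]
  ],
  "grip": [1, 1, 1, 0, 0],
  "force": 30
}}

```text
time: 52.7
ee_pos: [0.4635, 0.324, 0.0683]
tcp_rot: [179.8, 0.1, 178.9]
wrist_force: [-1.1, -0.4, 1.2]
opening: 0.0591
grasp_force: 0.0
```

{"fn": "move_arm", "kwargs": {
  "offset": [
    [0, 0, 0],
    [0, 0, 0],
    [0, 0, 0],
    [0, 0, 0],
    [0, 0, 0]
  ],
  "twist": [
    [0, 0, 0],
    [0, 0, 0],
    [0, 0, 0],
    [0, 0, 0],
    [0, 0, 0]
  ],
  "grip": [0, 0, 0, 0, 0]
}}

```text
time: 53.2
ee_pos: [0.4629, 0.3233, 0.0672]
tcp_rot: [180.0, 0.1, 178.9]
wrist_force: [-0.9, -4.1, 6.1]
opening: 0.0152
grasp_force: 31.3
```

{"fn": "move_arm", "kwargs": {
  "offset": [
    [-0.5, 0, 0],
    [-1.5, 0, 0],
    [-2.0, 0, 0],
    [-2.0, 0, 0],
    [-1.2, 0, 0]
  ],
  "twist": [
    [0, 0, 0],
    [0, 0, 0],
    [0, 0, 0],
    [0, 0, 0],
    [0, 0, 0]
  ],
  "grip": [0, 0, 0, 0, 0]
}}

```text
time: 53.7
ee_pos: [0.5351, 0.3218, 0.0672]
tcp_rot: [180.0, -0.0, 178.9]
wrist_force: [-6.3, -5.9, 9.5]
opening: 0.0149
grasp_force: 31.7
```

{"fn": "move_arm", "kwargs": {
  "offset": [
    [-0.5, 0, 0],
    [-0.3, 0, 0],
    [-0.3, 0, 0],
    [0, 0, 0],
    [0, 0, 0]
  ],
  "twist": [
    [0, 0, 0],
    [0, 0, 0],
    [0, 0, 0],
    [0, 0, 0],
    [0, 0, 0]
  ],
  "grip": [0, 0, 0, 0, 0]
}}

```text
time: 54.2
ee_pos: [0.5458, 0.3216, 0.0672]
tcp_rot: [180.0, 0.1, 178.9]
wrist_force: [-1.9, -5.4, 6.3]
opening: 0.0152
grasp_force: 31.3
```

{"fn": "move_arm", "kwargs": {
  "offset": [
    [-0.15, 0, 0],
    [-0.15, 0, 0],
    [0, 0, 0],
    [0, 0, 0]
  ],
  "twist": [
    [0, 0, 0],
    [0, 0, 0],
    [0, 0, 0],
    [0, 0, 0]
  ],
  "grip": [0, 0, 0, 0]
}}

```text
time: 54.6
ee_pos: [0.5477, 0.3215, 0.0672]
tcp_rot: [180.0, -0.1, 178.9]
wrist_force: [-6.5, -6.2, 8.5]
opening: 0.0154
grasp_force: 31.6
```

{"fn": "move_arm", "kwargs": {
  "offset": [
    [-0.15, 0, 0],
    [0, 0, 0],
    [0, 0, 0]
  ],
  "twist": [
    [0, 0, 0],
    [0, 0, 0],
    [0, 0, 0]
  ],
  "grip": [0, 0, 0]
}}

```text
time: 54.9
ee_pos: [0.5478, 0.3215, 0.0672]
tcp_rot: [180.0, -0.2, 178.9]
wrist_force: [-15.3, -6.2, 12.1]
opening: 0.0153
grasp_force: 32.1
```

The jaw is against its stop after 84.9 mm of travel. Release and back off.

{"fn": "move_arm", "kwargs": {
  "offset": [
    [0.1, 0, 0],
    [0, 0, 0],
    [0, 0, 0],
    [0, 0, 0],
    [0, 0, 0]
  ],
  "twist": [
    [0, 0, 0],
    [0, 0, 0],
    [0, 0, 0],
    [0, 0, 0],
    [0, 0, 0]
  ],
  "grip": [0, 0.6, 0.6, 0.6, 0.6]
}}

```text
time: 55.4
ee_pos: [0.549, 0.3223, 0.066]
tcp_rot: [179.9, -0.0, 178.9]
wrist_force: [0.7, 0.7, -0.2]
opening: 0.0514
grasp_force: 0.0
```

{"fn": "move_arm", "kwargs": {
  "offset": [
    [0, 0, -3.0],
    [0, 0, -4.0],
    [0, 0, -4.0],
    [3.0, -3.0, -3.0],
    [3.5, -3.5, 0]
  ],
  "twist": [
    [0, 0, 0],
    [0, 0, 0],
    [0, 0, 0],
    [0, 0, 0],
    [0, 0, 0]
  ],
  "grip": [0.6, 0.6, 0.6, 0.6, 0.6]
}}

```text
time: 55.9
ee_pos: [0.4851, 0.2601, 0.2083]
tcp_rot: [179.8, 0.3, 179.0]
wrist_force: [0.1, -0.8, 0.3]
opening: 0.051
grasp_force: 0.0
```

{"fn": "move_arm", "kwargs": {
  "offset": [
    [3.5, -3.5, 0],
    [3.5, -3.5, 0],
    [3.0, -3.5, 0],
    [3.0, -3.5, 0],
    [0, 0, 0]
  ],
  "twist": [
    [0, 0, 0],
    [0, 0, 0],
    [0, 0, 0],
    [0, 0, 0],
    [0, 0, 0]
  ],
  "grip": [0.6, 0.6, 0.6, 0.6, 0.6]
}}

```text
time: 56.4
ee_pos: [0.3487, 0.1194, 0.2059]
tcp_rot: [179.9, 0.1, 178.8]
wrist_force: [0.8, 0.9, 0.4]
opening: 0.051
grasp_force: 0.0
```

```bash
python3 - <<'E'
from h import *
p=viewer.camera("side"); q=viewer.camera("top")
a=cv2.resize(p["color"][170:390,150:350],None,fx=1.9,fy=1.9,interpolation=cv2.INTER_CUBIC)
b=cv2.resize(q["color"][130:300,140:400],None,fx=1.6,fy=1.6,interpolation=cv2.INTER_CUBIC)
h=max(a.shape[0],b.shape[0]); f=lambda x:np.pad(x,((0,h-x.shape[0]),(0,0),(0,0)))
cv2.imwrite("pics/end.png",np.hstack([f(a),f(b)])[...,::-1])
for c in (p,q):
    for d in finder.pinpoint(c,"jaw_grip")[:1]: print(onplane(c,d["position"],.079).round(4),round(d["p"],2))
print(bot.get_obs()["ee_pos"].round(3))
E
```

```text
[0.5476 0.3237 0.079 ] 0.94
[0.352 0.122 0.205]
```

View pics/end.png

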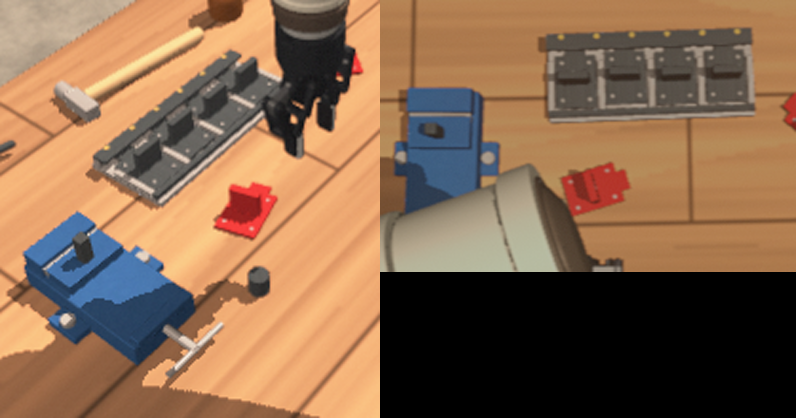

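The picture shows all four pulls flat in their nests and the empty vise shut; the red look-alikes are where they were. Handing in.

```bash
python3 -c "
from workcell import bot
print(bot.job_done())"
```

```text
the job is handed in; nothing more can be done
None
```

I handed the job in at about 56 s on the robot's clock: all four drawer pulls lie flat in the jig (pull_a in nest 0, the three from the bench in nests 1–3), the empty vise is shut against its stop, and the look-alikes are untouched; no verdict came back.

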